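Unload fired glaze test tiles into the sample rack in cone order

TASK

Move the four fired glaze test tiles from the setters on the kiln shelf into the wooden sample rack, one tile to a slot, keeping the row in order from the cone: the tile that stood next to the white witness cone goes in the slot at the rack's red end, the next tile in the next slot, and so on to the bare end. Stand every tile upright, right down in its slot, glazed end up, let go of it, and do not let any tile fall over on the way.

Things in the scene. Friction and masses are not known exactly. Their poses are not given: they have to be found in the camera images.
- tile_blue_mid (a point): blue glazed test tile, loose, 65 g, upright slab 10 (x) x 40 (y) x 80 mm tall; lower 30 mm bare terracotta. Point: its centre, 40 mm above its foot. Starts upright in the setter of its colour, 28 mm deep, upper 52 mm exposed: pinch that across the 10 mm, pull straight up.
- tile_green_mid (a point): green glazed test tile, loose, 65 g, upright slab 10 (x) x 40 (y) x 80 mm tall; lower 30 mm bare terracotta. Point: its centre, 40 mm above its foot. Starts upright in the setter of its colour, 28 mm deep, upper 52 mm exposed: pinch that across the 10 mm, pull straight up.
- tile_yellow_mid (a point): yellow glazed test tile, loose, 65 g, upright slab 10 (x) x 40 (y) x 80 mm tall; lower 30 mm bare terracotta. Point: its centre, 40 mm above its foot. Starts upright in the setter of its colour, 28 mm deep, upper 52 mm exposed: pinch that across the 10 mm, pull straight up.
- tile_black_mid (a point): black glazed test tile, loose, 65 g, upright slab 10 (x) x 40 (y) x 80 mm tall; lower 30 mm bare terracotta. Point: its centre, 40 mm above its foot. Starts upright in the setter of its colour, 28 mm deep, upper 52 mm exposed: pinch that across the 10 mm, pull straight up.
- setter_blue: fixed off-white block with two blue dots on top, 44 (x) x 56 (y) x 34 mm high, on the kiln shelf; the blue tile starts in its pocket (13 x 44 mm, floor 6 mm above the underside). Origin: centre of the underside, 12 mm above the table. The four setters form a straight row along their y, 60 mm apart, in any colour order.
- setter_green: fixed off-white block with two green dots on top, 44 (x) x 56 (y) x 34 mm high, on the kiln shelf; the green tile starts in its pocket (13 x 44 mm, floor 6 mm above the underside). Origin: centre of the underside, 12 mm above the table. The four setters form a straight row along their y, 60 mm apart, in any colour order.
- setter_yellow: fixed off-white block with two yellow dots on top, 44 (x) x 56 (y) x 34 mm high, on the kiln shelf; the yellow tile starts in its pocket (13 x 44 mm, floor 6 mm above the underside). Origin: centre of the underside, 12 mm above the table. The four setters form a straight row along their y, 60 mm apart, in any colour order.
- setter_black: fixed off-white block with two black dots on top, 44 (x) x 56 (y) x 34 mm high, on the kiln shelf; the black tile starts in its pocket (13 x 44 mm, floor 6 mm above the underside). Origin: centre of the underside, 12 mm above the table. The four setters form a straight row along their y, 60 mm apart, in any colour order.
- cone: witness cone, fixed: slim white cone 42 mm tall on a terracotta foot 34 x 30 x 12 mm, on the kiln shelf in line with the row of setters, beyond one end or the other, 50 mm from the centre of the nearest setter (at the other end is a plain white disc, 28 mm across, 20 mm high). Origin: centre of the foot's underside.
- rack: fixed wooden rack 70 (x) x 290 (y) x 42 mm high; +y end red, other bare. Origin: centre of underside, on the table. Slots at x = 0, y = +96 (red end), +32, -32, -96 mm, 58 mm long between 36 mm high dividers, floor 6 mm up, 14 mm wide, flaring above z = 26 to 34 mm at the mouth (z = 38). Tile in slot: its thickness along rack x, centre at z = 46 mm, may lean a little.
Not all that is in view belongs to the job. Of the things shaped like the part that bears tile_green_mid, the green one is meant.

How it is judged:
At the end, for the whole second after the job is handed in: Each tile's slot, counted from the red end, equals its setter's place counted from the cone; its centre within 12 mm along and 10 mm across the slot, 46 mm (within 7) above the rack's underside; glazed end up, within 0.35 rad of vertical, released, at rest (((horizontal distance between setter_blue and cone between 0.03 and 0.07 m and y of tile_blue_mid in the frame of rack between 0.084 and 0.108 m) or (horizontal distance between setter_blue and cone between 0.09 and 0.13 m and y of tile_blue_mid in the frame of rack between 0.02 and 0.044 m) or (horizontal distance between setter_blue and cone between 0.15 and 0.19 m and y of tile_blue_mid in the frame of rack between -0.044 and -0.02 m) or (horizontal distance between setter_blue and cone between 0.21 and 0.25 m and y of tile_blue_mid in the frame of rack between -0.108 and -0.084 m)) and x of tile_blue_mid in the frame of rack between -0.01 and 0.01 m and z of tile_blue_mid in the frame of rack between 0.039 and 0.053 m and angle between each of tile_blue_mid, tile_green_mid, tile_yellow_mid, tile_black_mid's own z axis and vertical below 0.35 rad and linear speed of each of tile_blue, tile_green, tile_yellow, tile_black below 0.02 m/s and ((horizontal distance between setter_green and cone between 0.03 and 0.07 m and y of tile_green_mid in the frame of rack between 0.084 and 0.108 m) or (horizontal distance between setter_green and cone between 0.09 and 0.13 m and y of tile_green_mid in the frame of rack between 0.02 and 0.044 m) or (horizontal distance between setter_green and cone between 0.15 and 0.19 m and y of tile_green_mid in the frame of rack between -0.044 and -0.02 m) or (horizontal distance between setter_green and cone between 0.21 and 0.25 m and y of tile_green_mid in the frame of rack between -0.108 and -0.084 m)) and x of tile_green_mid in the frame of rack between -0.01 and 0.01 m and z of tile_green_mid in the frame of rack between 0.039 and 0.053 m and ((horizontal distance between setter_yellow and cone between 0.03 and 0.07 m and y of tile_yellow_mid in the frame of rack between 0.084 and 0.108 m) or (horizontal distance between setter_yellow and cone between 0.09 and 0.13 m and y of tile_yellow_mid in the frame of rack between 0.02 and 0.044 m) or (horizontal distance between setter_yellow and cone between 0.15 and 0.19 m and y of tile_yellow_mid in the frame of rack between -0.044 and -0.02 m) or (horizontal distance between setter_yellow and cone between 0.21 and 0.25 m and y of tile_yellow_mid in the frame of rack between -0.108 and -0.084 m)) and x of tile_yellow_mid in the frame of rack between -0.01 and 0.01 m and z of tile_yellow_mid in the frame of rack between 0.039 and 0.053 m and ((horizontal distance between setter_black and cone between 0.03 and 0.07 m and y of tile_black_mid in the frame of rack between 0.084 and 0.108 m) or (horizontal distance between setter_black and cone between 0.09 and 0.13 m and y of tile_black_mid in the frame of rack between 0.02 and 0.044 m) or (horizontal distance between setter_black and cone between 0.15 and 0.19 m and y of tile_black_mid in the frame of rack between -0.044 and -0.02 m) or (horizontal distance between setter_black and cone between 0.21 and 0.25 m and y of tile_black_mid in the frame of rack between -0.108 and -0.084 m)) and x of tile_black_mid in the frame of rack between -0.01 and 0.01 m and z of tile_black_mid in the frame of rack between 0.039 and 0.053 m); the robot touches nothing.
It fails at once if the blue tile is tipped more than 0.9 rad from upright (angle between tile_blue_mid's own z axis and vertical above 0.9 rad).
It fails at once if the green tile is tipped more than 0.9 rad from upright (angle between tile_green_mid's own z axis and vertical above 0.9 rad).
It fails at once if the yellow tile is tipped more than 0.9 rad from upright (angle between tile_yellow_mid's own z axis and vertical above 0.9 rad).
It fails at once if the black tile is tipped more than 0.9 rad from upright (angle between tile_black_mid's own z axis and vertical above 0.9 rad).
It also fails if it takes over 120 s, if anything falls off the work surface, if the arm or the gripper's body presses on something with over 40 N, if the wrist force passes 120 N, or if a joint passes its speed limit or range.

ROBOT

A 6-joint arm with a two-finger parallel gripper is mounted at the origin on the work surface. World frame = base frame: x ahead of the robot, y to its left, z up, the work surface at z = 0. Lengths are in m, angles in rad, forces in N, time in s.
With the tool pointing down it reaches from about 0.35 to 0.975 m from the base axis. Payload 4.9 kg.
Tool frame: the origin (TCP) lies at the very end of the fingers, on their centre line; the grasp point (between the pads) lies 19 mm behind it (grasp_offset is the distance from the TCP to the grasp point, in m); x points along the fingers, y is the direction in which the jaws open and shut, and the axes are right-handed (so a half turn about x gives the same grasp; the last joint's range is limited). The gripper opens to 85 mm and grips with 20 to 120 N. Pads are 22 mm wide; open, the fingers measure 114 mm over their backs; the gripper's body (76 mm by 85 mm) begins 54 mm behind the grasp point. The pads swing forward as they close: fully open they stand 13 mm farther back than shut.
Start: joints at [-1.235, 0.053, 1.613, -0, 1.476, -0.119], TCP at [0.275, -0.561, 0.231] pointing down, gripper open.
Joint ranges: [-3.01, 3.01], [-1.01, 2.22], [0.06, 2.58], [-1.02, 4.17], [0.09, 2.62], [-3.14, 3.14]. Speed limits (rad/s): [2.57, 2.57, 3.14, 3.14, 3.14, 3.14].

INTERFACE

Orientations are given as a rotation vector (axis times angle).
In Python, from station import get_obs, get_image, camera_model, finish_job, grasp_offset gives the robot as it stands.
- The arm moves only by the shell command python3 -m crank 'ROWS' [OPENING] [FORCE]. ROWS is JSON, a list that holds one entry, the list of rows, each a list of 4 numbers: the shift along the world's x, y, z in m, then the turn about the world's z in degrees. In form: [[[dx, dy, dz, turn], ...]]. A call has 1 to 5 rows; each row is the pose to reach, as a shift and turn from the pose commanded when the call began; what a row does not reach only later rows make up. A row lasts 1/12 s, in which the tool goes at most 41.7 mm and 7.16 degrees, less where a joint would pass 70% of its speed; a pose out of reach is approached as far as the arm can. A call with a gripper value outside its range is refused whole. OPENING is the opening, from 0 (shut) to 1 (fully open), set as the call begins (- or left out, the last holds). The fingers move at their own pace and stop on an object; FORCE is the grip in N (left out, the last holds). Time passes only in rows, so rows that repeat a pose let the fingers close. It gives the time, the measured TCP pose, the force and the opening at its end, in the units of the state.
- get_obs(): the state, without advancing time (a new reading comes with each control period).
- get_image(name): name is "scene" or "top" or "wrist"; returns (picture, depth): 420x560x3 uint8, red, green, blue; 420x560 float32, m along the optical axis (not along the pixel's ray), 0 where there is no reading.
- camera_model(name): a dict with "fx", "fy", "cx", "cy" (pixels), "xyz" and "attitude" of the camera in the world. Camera axes: x right, y down, z forward; pixel columns grow to the right and rows downward; lengths in m; the calibration is good to about 2 mm. A picture is of the moment at which its call begins: read the wrist's pose just before it. camera_model takes no time and is no camera call; for the wrist camera it gives the pose at the moment of the call.
- finish_job(): hands the job in, once; it reports no verdict.
The state is a dict: "t": time; "q": joint angles; "dq": joint speeds; "effort": joint torques, N m; "tool_pos": TCP position; "tool_rot": TCP orientation; "contact_force": force on the tool from outside, world axes, zero at the start; "wrist_torque": the same for the moment, N m; "opening": finger opening in m.
Only numpy, scipy, OpenCV 4.12 (cv2) and the standard library are available. Lean on these libraries where they do the work, as an engineer would, in place of code of your own. Each camera call takes 0.05 s, during which the arm holds its last target.

## Working session

There is one attempt and no reset: what is moved stays moved. The work goes in short steps, Python scripts to look and compute and a shell command to move; the robot and the scene stay as the last step left them, time stands still between calls to the robot, and variables do not carry over. Pictures are saved under pics/ and viewed, and the job is handed in when it is done.

```bash
mkdir -p pics; ls; python3 - <<'E'
from station import *
import cv2
o=get_obs();print(o)
for n in("scene","top","wrist"):
    m=camera_model(n);print(n,m)
    p,d=get_image(n);cv2.imwrite(f"pics/{n}0.png",p[:,:,::-1])
    import numpy as np;np.save(f"pics/{n}0.npy",d)
print(grasp_offset)
E
```

```text
pics
{'t': 0.0, 'q': array([-1.23503387e+00,  5.33409084e-02,  1.61429266e+00, -2.31884433e-05,
        1.47599494e+00, -1.19015100e-01]), 'dq': array([ 0.00185644,  0.00279264,  0.00042654, -0.00083514, -0.0004427 ,
        0.00086727]), 'effort': array([ 1.29070690e-03, -3.93679833e+01, -3.70175564e+01,  9.75970238e-05,
        7.02433259e-03,  9.78004323e-06]), 'tool_pos': array([ 0.27431881, -0.56088987,  0.23007371]), 'tool_rot': array([ 1.96939395,  0.45780187, -1.96988551]), 'contact_force': array([ 0.72779097, -0.33059911,  0.37460193]), 'wrist_torque': array([-0.00103082, -0.00660482,  0.01654323]), 'opening': 0.08549762565518437}
scene {'fx': 500.7805256453916, 'fy': 500.7805256453916, 'cx': 291.9329045555448, 'cy': 207.87354799342344, 'xyz': array([1.07106969, 0.42703602, 0.84332801]), 'attitude': array([-1.17830117, -2.38219931,  0.93517148])}
top {'fx': 418.3850013175966, 'fy': 418.3850013175966, 'cx': 283.27796233370583, 'cy': 211.54820299419058, 'xyz': array([0.44479271, 0.01080117, 0.93873254]), 'attitude': array([-2.21906978,  2.20286664, -0.09734623])}
wrist {'fx': 290.6857060584944, 'fy': 290.6857060584944, 'cx': 280.21957115252445, 'cy': 205.38008698166462, 'xyz': array([ 0.34668688, -0.526554  ,  0.3721416 ]), 'attitude': array([ 2.43025557, -1.51598777, -0.24406323])}
0.0187
```

View pics/scene0.png

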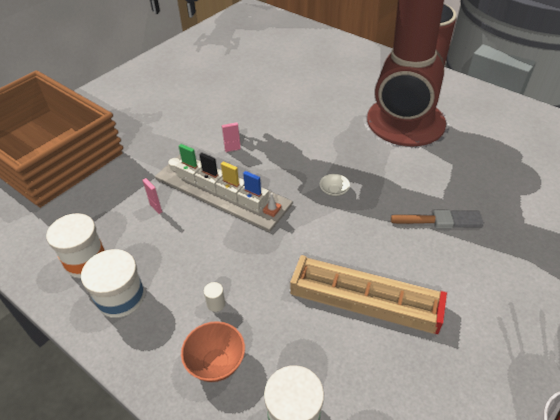

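View pics/top0.png

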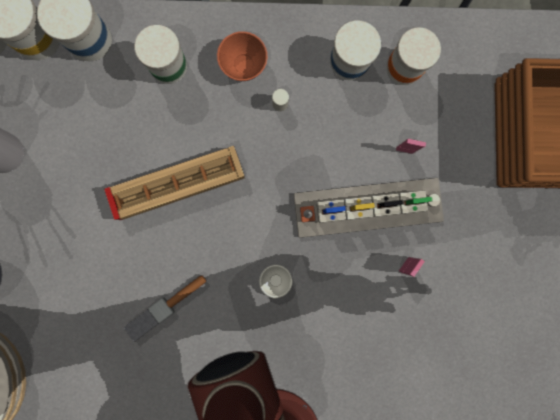

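View pics/wrist0.png

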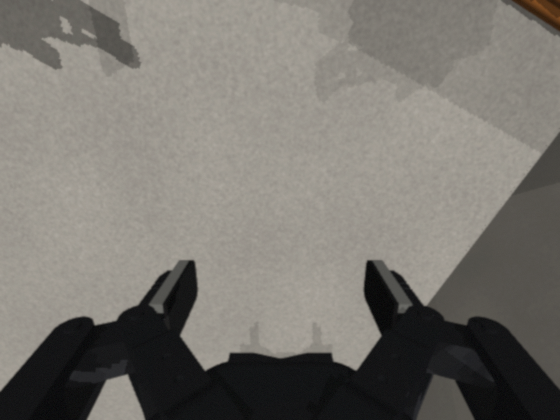

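The scene and top views show the setter row from the cone as blue, yellow, black, green. In the top view they sit at about (333,210), (361,207), (388,204) and (417,202), with the cone at (308,213) and the white disc at (435,200). The rack runs from (112,201), its red end, to (238,163). Two pink slabs stand near the row, at (411,147) and (412,267). I'll enlarge these.

```bash
python3 - <<'E'
import cv2
t=cv2.imread("pics/top0.png");s=cv2.imread("pics/scene0.png")
cv2.imwrite("pics/c1.png",cv2.resize(t[170:245,290:450],None,fx=5,fy=5,interpolation=2))
cv2.imwrite("pics/c2.png",cv2.resize(t[140:230,95:255],None,fx=5,fy=5,interpolation=2))
cv2.imwrite("pics/c3.png",cv2.resize(s[115:235,130:310],None,fx=4.4,fy=4.4,interpolation=2))
E
```

```text
(no output)
```

View pics/c1.png

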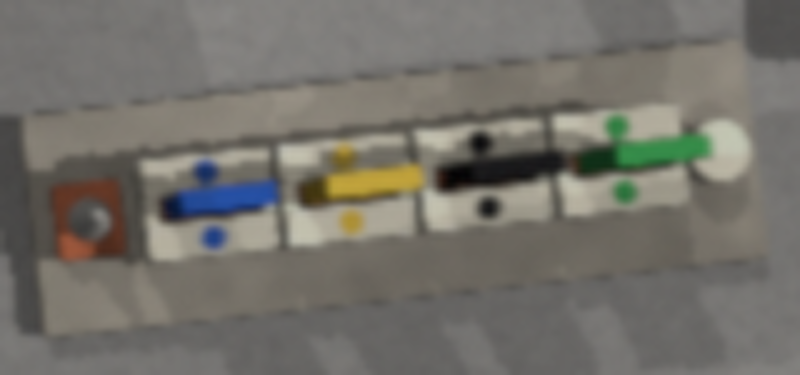

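View pics/c2.png

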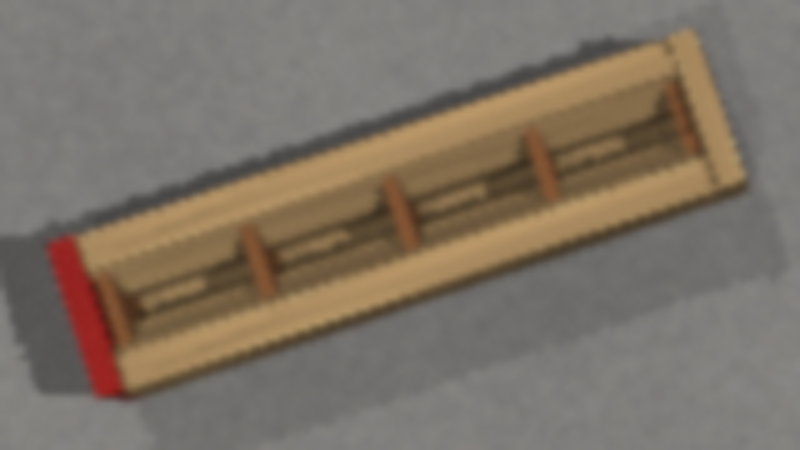

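View pics/c3.png

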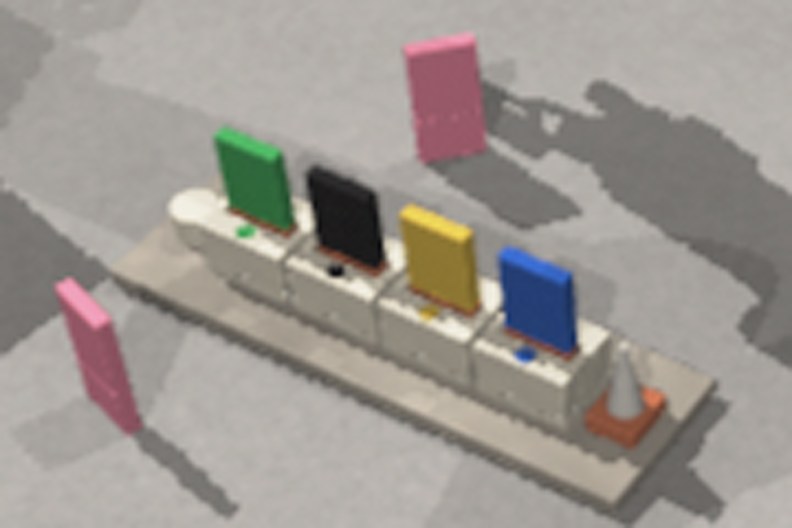

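```bash
cat > h.py <<'E'
import numpy as np, cv2
from scipy.spatial.transform import Rotation as R
from station import *
def ray(m,u,v):
    d=R.from_rotvec(m['attitude']).apply([(u-m['cx'])/m['fx'],(v-m['cy'])/m['fy'],1.]);return np.array(m['xyz']),d
def onz(m,u,v,z):
    c,d=ray(m,u,v);return c+d*(z-c[2])/d[2]
def tri(*ms):
    A=np.zeros((3,3));b=np.zeros(3)
    for m,u,v in ms:
        c,d=ray(m,u,v);d=d/np.linalg.norm(d);P=np.eye(3)-np.outer(d,d);A+=P;b+=P@c
    X=np.linalg.solve(A,b);return X,[np.linalg.norm(np.cross(X-c,d/np.linalg.norm(d))) for c,d in [ray(*q) for q in ms]]
def proj(m,X):
    p=R.from_rotvec(m['attitude']).inv().apply(np.array(X)-m['xyz']);return np.array([m['cx']+m['fx']*p[...,0]/p[...,2],m['cy']+m['fy']*p[...,1]/p[...,2]]).T
E
python3 - <<'E'
from h import *
np.set_printoptions(precision=4,suppress=True)
T=camera_model("top");S=camera_model("scene");D=np.load("pics/top0.npy")
f=lambda x,y,ox,oy,k:((x+.5)/k-.5+ox,(y+.5)/k-.5+oy)
c1=lambda x,y:f(x,y,290,170,5);c2=lambda x,y:f(x,y,95,140,5);c3=lambda x,y:f(x,y,130,115,4.4)
dots=dict(b=[(206,171),(214,238),(526,355)],y=[(344,157),(351,223),(429,314)],k=[(480,142),(488,207),(336,271)],g=[(617,126),(625,192),(245,232)])
mids=[]
for n,(a,b,c) in dots.items():
    P=onz(T,*c1(*a),.046);Q=onz(T,*c1(*b),.046);mids.append((P+Q)/2)
    X,e=tri((T,*c1(*a)),(S,*c3(*c)))
    u,v=c1(*a);d=D[round(v),round(u)];o,r=ray(T,u,v)
    print(n,"mid",(P+Q)/2,"tri",X,e,"depth z",(o+r*d)[2])
mids=np.array(mids);print(np.diff(mids,axis=0),np.linalg.norm(np.diff(mids,axis=0),axis=1))
d=mids[3]-mids[0];print("row dir",np.degrees(np.arctan2(d[1],d[0])))
cor=[onz(T,*c2(*p),.042) for p in[(50,243),(97,397),(747,185),(690,30)]]
for p in cor:print(p)
c=np.mean(cor,axis=0);d=(cor[0]+cor[1]-cor[2]-cor[3])/2
print("rack",c,"len",np.linalg.norm(d),"yaw +y dir",np.degrees(np.arctan2(d[1],d[0])), np.linalg.norm(cor[0]-cor[1]))
e=cor[0]-cor[1]; print("perp",np.degrees(np.arctan2(e[1],e[0])), np.degrees(np.arctan2(*(cor[3]-cor[2])[1::-1])))
u=d/np.linalg.norm(d)
for y in(.096,.032,-.032,-.096):print(c+u*y)
for p in [(411,147),(412,267)]:print("pink",onz(T,*p,.08))
# tool yaw
Rm=R.from_rotvec(get_obs()['tool_rot']).as_matrix();print(Rm)
sc=[proj(S,p) for p in cor];print(sc)
for q in [(200,170),(260,170),(330,190)]:
    pass
E
```

```text
b mid [ 0.4958 -0.1238  0.046 ] tri [ 0.5103 -0.1224  0.0443] [np.float64(0.00010359148786806782), np.float64(0.00010359148786804908)] depth z 0.04789919620443717
y mid [ 0.5025 -0.1832  0.046 ] tri [ 0.5171 -0.1826  0.0427] [np.float64(0.0001584769823229107), np.float64(0.0001584769823229209)] depth z 0.047401383402789654
k mid [ 0.5097 -0.2426  0.046 ] tri [ 0.5241 -0.2417  0.0444] [np.float64(0.00033509820570376753), np.float64(0.00033509820570379616)] depth z 0.04646153064689407
g mid [ 0.517  -0.3025  0.046 ] tri [ 0.5316 -0.3018  0.0442] [np.float64(0.0002871595005586923), np.float64(0.00028715950055863186)] depth z 0.04742685778730105
[[ 0.0067 -0.0595  0.    ]
 [ 0.0072 -0.0594  0.    ]
 [ 0.0073 -0.0599  0.    ]] [0.0599 0.0598 0.0603]
row dir -83.22964663391195
[0.5393 0.3596 0.042 ]
[0.4741 0.3381 0.042 ]
[0.5674 0.0649 0.042 ]
[0.6344 0.0902 0.042 ]
rack [0.5538 0.2132 0.042 ] len 0.2872563547705388 yaw +y dir 109.13660049465096 0.06868749364437969
perp 18.235478468823466 20.683731040069706
[0.5223 0.3039 0.042 ]
[0.5433 0.2434 0.042 ]
[0.5643 0.183  0.042 ]
[0.5853 0.1225 0.042 ]
pink [ 0.6285 -0.2858  0.08  ]
pink [ 0.3784 -0.2854  0.08  ]
[[-0.0005  0.4393 -0.8983]
 [ 0.0015 -0.8983 -0.4393]
 [-1.     -0.0016 -0.0002]]
[array([441.8572, 321.5271]), array([446.7947, 291.0509]), array([301.3273, 252.5831]), array([291.0776, 280.9129])]
```

Candidates for the green tile: the green-glazed slab at top (417,202), with pink look-alikes at (411,147) and (412,267). I choose the green one in the row, which the close crop confirms. The cone is next to blue, so the order is blue, yellow, black, green from the red end. Next I move the wrist over the row.

```bash
python3 -m crank '[[[0.03,0.03,0,7],[0.06,0.06,0,14],[0.09,0.09,0,21],[0.12,0.12,0,28],[0.15,0.15,0,35]]]' 1 && python3 -m crank '[[[0.02,0.03,0,7],[0.04,0.06,0,14],[0.06,0.09,0,21],[0.075,0.12,0,28],[0.085,0.15,0,35.5]]]' && python3 -m crank '[[[0,0.02,0,0],[0,0.02,0,0],[0,0.02,0,0]]]'
python3 - <<'E'
from h import *
np.set_printoptions(precision=4,suppress=True)
o=get_obs();print(o['t'],o['q'],o['tool_pos'],R.from_rotvec(o['tool_rot']).as_matrix())
W=camera_model("wrist");print(W)
p,d=get_image("wrist");cv2.imwrite("pics/w1.png",p[:,:,::-1]);np.save("pics/w1.npy",d)
import pickle;pickle.dump(W,open("pics/w1.pkl","wb"))
E
```

```text
t: 0.57
tool_pos: [0.4227, -0.4125, 0.231]
tool_rot: [1.567, 0.93, -1.567]
contact_force: [0.7, -0.2, 0.2]
opening: 0.0855
t: 0.98
tool_pos: [0.5078, -0.2623, 0.2309]
tool_rot: [1.124, 1.262, -1.124]
contact_force: [0.6, 0.2, 0.2]
opening: 0.0853
t: 1.23
tool_pos: [0.5069, -0.2432, 0.231]
tool_rot: [1.127, 1.26, -1.128]
contact_force: [-0.6, -0.9, -0.9]
opening: 0.0856
1.2333 [-0.5795 -0.0962  1.76   -0.0004  1.4781 -0.6899] [ 0.5069 -0.2432  0.231 ] [[-0.0005  0.9939  0.1101]
 [-0.0002  0.1101 -0.9939]
 [-1.     -0.0005  0.0001]]
{'fx': 290.6857060584944, 'fy': 290.6857060584944, 'cx': 280.21957115252445, 'cy': 205.38008698166462, 'xyz': array([ 0.4987, -0.1643,  0.373 ]), 'attitude': array([2.8213, 0.1562, 0.0241])}
```

View pics/w1.png

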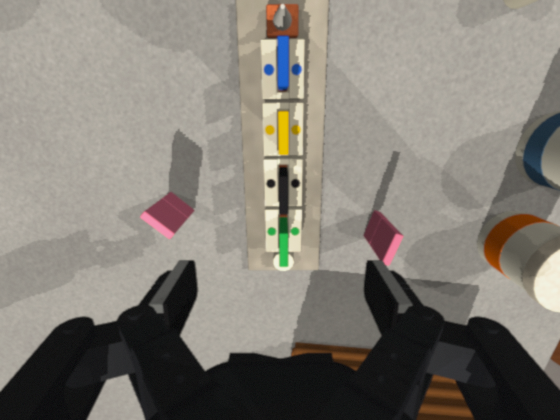

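The wrist view shows the row running down the picture: cone (282,18), blue (283,64), yellow (283,132), black (284,188), green (284,242), disc (283,262). The pink slabs are at (168,214) and (383,237). I'll enlarge it to measure.

```bash
python3 - <<'E'
import cv2
t=cv2.imread("pics/w1.png")
cv2.imwrite("pics/w1a.png",cv2.resize(t[30:160,240:330],None,fx=4.5,fy=4.5,interpolation=2))
cv2.imwrite("pics/w1b.png",cv2.resize(t[150:280,240:330],None,fx=4.5,fy=4.5,interpolation=2))
E
```

```text
(no output)
```

View pics/w1a.png

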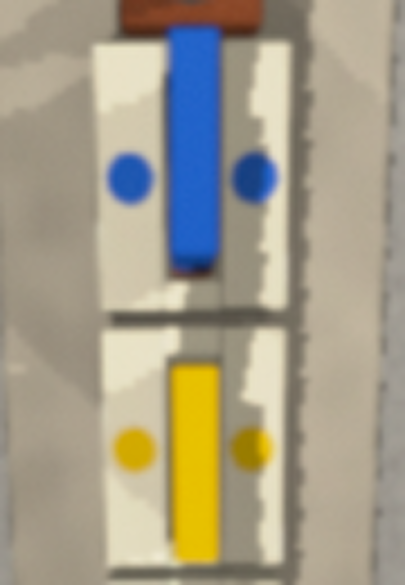

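View pics/w1b.png

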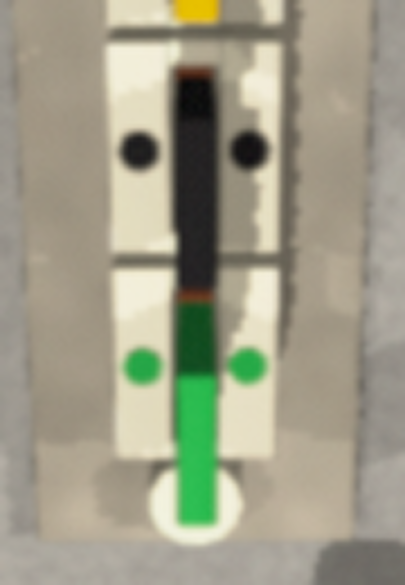

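```bash
python3 - <<'E'
from h import *
import pickle
np.set_printoptions(precision=4,suppress=True)
W=pickle.load(open("pics/w1.pkl","rb"));T=camera_model("top");S=camera_model("scene")
f=lambda x,y,ox,oy,k:((x+.5)/k-.5+ox,(y+.5)/k-.5+oy)
a=lambda x,y:f(x,y,240,30,4.5);b=lambda x,y:f(x,y,240,150,4.5)
c1=lambda x,y:f(x,y,290,170,5)
dw=dict(b=[a(130,178),a(254,178)],y=[a(134,450),a(251,450)],k=[b(139,151),b(248,151)],g=[b(143,366),b(247,366)])
dt=dict(b=[(214,238),(206,171)],y=[(351,223),(344,157)],k=[(488,207),(480,142)],g=[(625,192),(617,126)])
dd=np.load("pics/w1.npy");M=[]
for n in "bykg":
    P=[tri((W,*dw[n][i]),(T,*c1(*dt[n][i]))) for i in(0,1)]
    mid=np.mean([onz(W,*p,.046) for p in dw[n]],axis=0);M.append(mid)
    dz=[]
    for u,v in dw[n]:
        o,r=ray(W,u,v);dz.append((o+r*dd[round(v),round(u)])[2])
    print(n,"W mid",mid,"tri mid",(P[0][0]+P[1][0])/2,P[0][1][0],P[1][1][0],"depth z",dz)
M=np.array(M);d=M[3]-M[0];print(np.degrees(np.arctan2(d[1],d[0])))
# tile top centres: blue top face, green top
bl=[a(170,27),a(219,27),a(170,262),a(217,262)]
print("blue top",np.mean([onz(W,*p,.098) for p in bl],axis=0))
yl=[a(171,364),a(218,364),a(174,562),a(218,562)]
print("yel top",np.mean([onz(W,*p,.098) for p in yl],axis=0))
kl=[b(177,121),b(215,121),b(178,291),b(216,291)]
print("blk top",np.mean([onz(W,*p,.098) for p in kl],axis=0))
gl=[b(179,376),b(215,376),b(179,524),b(215,524)]
print("grn top",np.mean([onz(W,*p,.098) for p in gl],axis=0))
for n,l in zip("bykg",(bl,yl,kl,gl)):
    q=np.mean(l,axis=0);o,r=ray(W,*q);print(n,"top z by depth",(o+r*dd[round(q[1]),round(q[0])])[2])
E
```

```text
b W mid [ 0.4962 -0.1243  0.046 ] tri mid [ 0.4961 -0.1241  0.0436] 0.00030781610647644727 1.3162451664697102e-06 depth z [np.float64(0.04590375852437434), np.float64(0.046686835741869104)]
y W mid [ 0.5031 -0.1841  0.046 ] tri mid [ 0.503  -0.1844  0.0403] 0.00010840749385535819 0.00016426934571711093 depth z [np.float64(0.046957207238828846), np.float64(0.046146941067240044)]
k W mid [ 0.5101 -0.2436  0.046 ] tri mid [ 0.5111 -0.2479  0.0278] 0.0002479017057009609 2.9115756713749175e-05 depth z [np.float64(0.04607835223604939), np.float64(0.046238625226585506)]
g W mid [ 0.5172 -0.3029  0.046 ] tri mid [ 0.5168 -0.3015  0.0492] 0.00033974272934104305 3.509985684388654e-05 depth z [np.float64(0.046785680476440716), np.float64(0.04606894188371591)]
-83.28136197705396
blue top [ 0.4964 -0.1254  0.098 ]
yel top [ 0.5033 -0.1839  0.098 ]
blk top [ 0.5104 -0.2436  0.098 ]
grn top [ 0.5172 -0.3023  0.098 ]
b top z by depth 0.09654118471732315
y top z by depth 0.09889030082897365
k top z by depth 0.09697839541484793
g top z by depth 0.09711258362319647
```

```bash
python3 -m crank '[[[0.01,0.04,0.01,3],[0.02,0.08,0.02,6],[0.03,0.12,0.03,9],[0.04,0.16,0.04,12],[0.045,0.2,0.05,12.8]]]' && python3 -m crank '[[[0.005,0.04,0,0],[0.01,0.08,0,0],[0.015,0.12,0,0],[0.015,0.15,0,0],[0.015,0.15,0,0]]]' && python3 -m crank '[[[0,0,0,0],[0,0,0,0]]]'
python3 - <<'E'
from h import *
np.set_printoptions(precision=4,suppress=True)
o=get_obs();print(o['t'],o['q'],o['tool_pos'],R.from_rotvec(o['tool_rot']).as_matrix())
W=camera_model("wrist");print(W['xyz'])
p,d=get_image("wrist");cv2.imwrite("pics/w2.png",p[:,:,::-1]);np.save("pics/w2.npy",d)
import pickle;pickle.dump(W,open("pics/w2.pkl","wb"))
cv2.imwrite("pics/w2a.png",cv2.resize(p[60:310,200:380,::-1],None,fx=2.4,fy=2.4,interpolation=2))
E
```

```text
t: 1.7
tool_pos: [0.552, -0.0468, 0.281]
tool_rot: [0.962, 1.347, -0.962]
contact_force: [0.9, -0.4, -0.3]
opening: 0.0857
t: 2.12
tool_pos: [0.5667, 0.1065, 0.2804]
tool_rot: [0.96, 1.351, -0.958]
contact_force: [0.5, -0.0, 0.2]
opening: 0.0854
t: 2.28
tool_pos: [0.5668, 0.1018, 0.2804]
tool_rot: [0.962, 1.347, -0.963]
contact_force: [-1.0, -1.0, -0.6]
opening: 0.0853
2.2833 [ 0.0488 -0.0881  1.6707 -0.0007  1.5594 -0.2817] [0.5668 0.1018 0.2804] [[-0.0003  0.9459  0.3246]
 [-0.0007  0.3246 -0.9459]
 [-1.     -0.0005  0.0006]]
[0.5415 0.1769 0.4223]
```

View pics/w2.png

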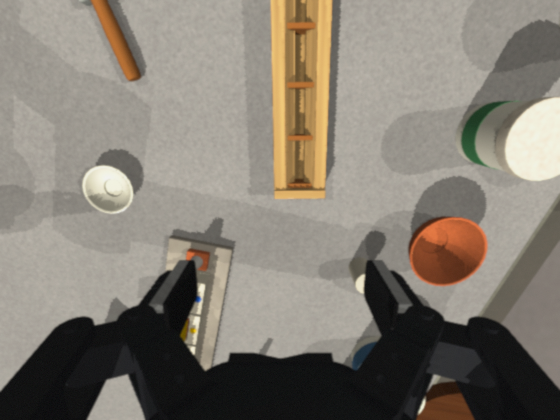

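The rack's bare end is at (299,195), and its red end is off the top of the picture. Shift the wrist 0.1 m along the rack.

```bash
python3 -m crank '[[[-0.01,0.035,0,0],[-0.02,0.07,0,0],[-0.03,0.1,0,0],[-0.03,0.1,0,0],[-0.03,0.1,0,0]]]'
python3 - <<'E'
from h import *
np.set_printoptions(precision=4,suppress=True)
o=get_obs();print(o['t'],o['tool_pos'])
W=camera_model("wrist");print(W['xyz'])
p,d=get_image("wrist");cv2.imwrite("pics/w3.png",p[:,:,::-1]);np.save("pics/w3.npy",d)
import pickle;pickle.dump(W,open("pics/w3.pkl","wb"))
cv2.imwrite("pics/w3a.png",cv2.resize(p[0:150,240:350,::-1],None,fx=4,fy=4,interpolation=2))
cv2.imwrite("pics/w3b.png",cv2.resize(p[120:270,240:350,::-1],None,fx=4,fy=4,interpolation=2))
E
```

```text
t: 2.75
tool_pos: [0.5366, 0.2026, 0.2807]
tool_rot: [0.961, 1.348, -0.961]
contact_force: [1.1, -1.6, 0.2]
opening: 0.0854
2.75 [0.5366 0.2026 0.2807]
[0.511  0.2777 0.4226]
```

View pics/w3.png

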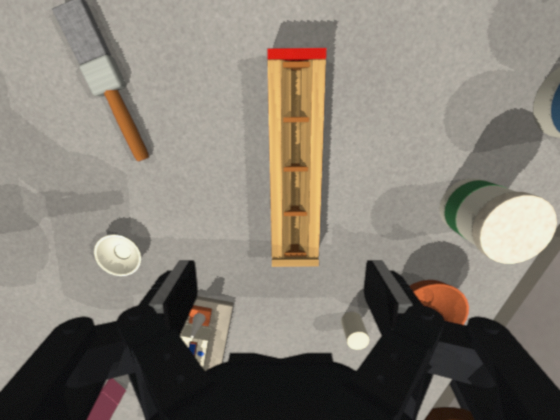

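View pics/w3a.png

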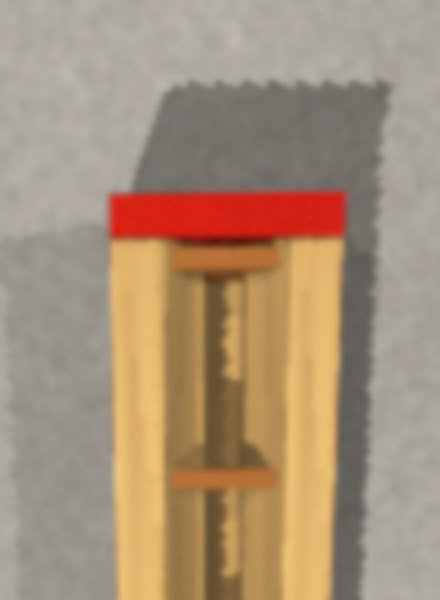

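View pics/w3b.png

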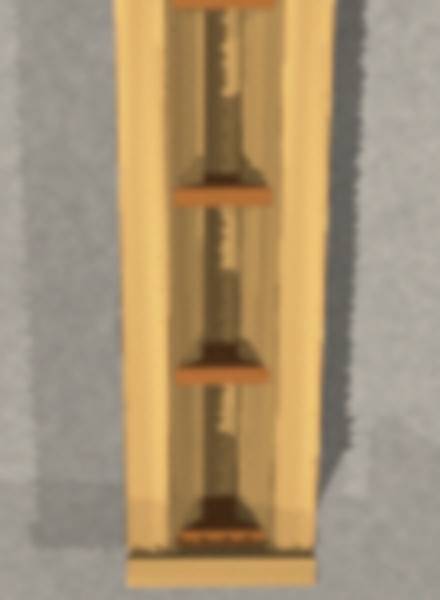

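```bash
python3 - <<'E'
from h import *
import pickle
np.set_printoptions(precision=4,suppress=True)
W=pickle.load(open("pics/w3.pkl","rb"));T=camera_model("top");dd=np.load("pics/w3.npy")
f=lambda x,y,ox,oy,k:((x+.5)/k-.5+ox,(y+.5)/k-.5+oy)
a=lambda x,y:f(x,y,240,0,4);b=lambda x,y:f(x,y,240,120,4);c2=lambda x,y:f(x,y,95,140,5)
w=[a(110,192),a(346,192),b(316,587),b(127,587)]
t=[(97,397),(50,243),(690,30),(747,185)]
for p,q in zip(w,t):
    print(onz(W,*p,.042),tri((W,*p),(T,*c2(*q))))
cor=[onz(W,*p,.042) for p in w]
c=np.mean(cor,axis=0);d=(cor[0]+cor[1]-cor[2]-cor[3])/2;u=d/np.linalg.norm(d)
print("rack",c,np.linalg.norm(d),np.degrees(np.arctan2(d[1],d[0])),np.linalg.norm(cor[0]-cor[1]),np.linalg.norm(cor[2]-cor[3]))
e=(cor[1]-cor[0]);print(np.degrees(np.arctan2(e[1],e[0])));e=(cor[2]-cor[3]);print(np.degrees(np.arctan2(e[1],e[0])))
for y in(.096,.032,-.032,-.096):print(c+u*y)
def dep(u,v):
    o,r=ray(W,u,v);return o+r*dd[round(v),round(u)]
print("wall tops z",[dep(*a(140,y))[2] for y in(250,350,500)],[dep(*a(310,y))[2] for y in(250,350,500)],[dep(*b(145,y))[2] for y in(100,300,500)],"red",dep(*a(226,215))[2],"bare",dep(*b(220,570))[2])
# slot centre line from floor edges & mouth edges
for (q,L,Rr,z) in [(a(0,400),a(165,400),a(287,400),.038),(b(0,450),b(168,450),b(275,450),.038)]:
    m=(onz(W,*L,z)+onz(W,*Rr,z))/2;r=m-c;print("mouth mid off-axis mm",1e3*(r[0]*u[1]-r[1]*u[0]),np.linalg.norm(onz(W,*L,z)-onz(W,*Rr,z)))
for L,Rr in [(a(205,330),a(244,330)),(b(207,60),b(242,60)),(b(206,440),b(238,440))]:
    m=(onz(W,*L,.026)+onz(W,*Rr,.026))/2;r=m-c;print("groove mid off-axis mm",1e3*(r[0]*u[1]-r[1]*u[0]),np.linalg.norm(onz(W,*L,.026)-onz(W,*Rr,.026)))
# dividers: near (camera-facing) top edge
for p in [a(226,248),a(226,470),b(224,187),b(224,367),b(222,531)]:
    r=onz(W,*p,.036)-c;print("div y",1e3*r@u)
E
```

```text
[0.4739 0.3383 0.042 ] (array([0.474 , 0.3382, 0.042 ]), [np.float64(0.00012404424225902254), np.float64(0.00012404424225903894)])
[0.5391 0.3608 0.042 ] (array([0.5398, 0.3622, 0.0356]), [np.float64(0.00020963065532609093), np.float64(0.0002096306553263005)])
[0.6364 0.0885 0.042 ] (array([0.6345, 0.09  , 0.0453]), [np.float64(0.0008169637404695061), np.float64(0.0008169637404694692)])
[0.5703 0.0657 0.042 ] (array([0.5691, 0.065 , 0.0407]), [np.float64(0.0014645312313696485), np.float64(0.0014645312313696281)])
rack [0.555  0.2133 0.042 ] 0.2891660256267414 109.57163943299163 0.06900938273213944 0.06990848485523851
19.0402662859619
19.041962313794944
[0.5228 0.3038 0.042 ]
[0.5442 0.2435 0.042 ]
[0.5657 0.1832 0.042 ]
[0.5871 0.1229 0.042 ]
wall tops z [np.float64(0.03698870174102453), np.float64(0.037711107935700205), np.float64(0.036671997593745176)] [np.float64(0.03929432275885991), np.float64(0.03792687866048633), np.float64(0.0374572369332436)] [np.float64(0.036225432797066526), np.float64(0.03811641258643944), np.float64(0.03674549557986828)] red 0.04111414941029007 bare 0.042773679795891584
mouth mid off-axis mm 0.06692746147728829 0.03793824183623549
mouth mid off-axis mm -0.15685902262341928 0.038400831425766356
groove mid off-axis mm 0.053412840017058594 0.012289520298173724
groove mid off-axis mm 0.5291656490034568 0.011633851220587865
groove mid off-axis mm 0.6148028117964922 0.011808387375452936
div y 130.61599991278067
div y 66.64055738802396
div y 3.4512767236024544
div y -60.47029157047957
div y -124.66829707588202
```

The setter positions from wrist and top agree to about 1 mm, and the rack likewise. The rack centre is about (0.555, 0.213), with yaw about 19.3°. Now to blue.

```bash
python3 -m crank '[[[-0.005,-0.04,-0.02,-3],[-0.01,-0.08,-0.04,-6],[-0.015,-0.12,-0.06,-9],[-0.02,-0.16,-0.08,-12],[-0.025,-0.2,-0.1,-12.2]]]' 0.6 && python3 -m crank '[[[-0.005,-0.04,0,0],[-0.01,-0.08,0,0],[-0.015,-0.12,-0.01,0],[-0.0154,-0.127,-0.02,0],[-0.0154,-0.127,-0.02,0]]]' && python3 -m crank '[[[0,0,0,0],[0,0,0,0]]]'
cat > st.py <<'E'
from h import *
import sys
np.set_printoptions(precision=4,suppress=True)
o=get_obs();m=R.from_rotvec(o['tool_rot']).as_matrix();y=np.degrees(np.arctan2(m[1,1],m[0,1]))
P=dict(b=(.4962,-.1244,6.72),y=(.5031,-.184,6.72),k=(.5102,-.2436,6.72),g=(.5172,-.3028,6.72),s1=(.5231,.3039,19.3),s2=(.5442,.2435,19.3),s3=(.5654,.1831,19.3),s4=(.5865,.1227,19.3))
t=P[sys.argv[1]];p=o['tool_pos']
print("t %.2f pos %s yaw %.2f tilt %.4f"%(o['t'],p,y,np.arccos(-m[2,0])),"need",round(t[0]-p[0],4),round(t[1]-p[1],4),"turn",round(t[2]-y,2),"F",o['contact_force'],"op",round(o['opening'],4))
E
python3 st.py b
```

```text
t: 3.22
tool_pos: [0.5129, 0.0143, 0.1874]
tool_rot: [1.124, 1.26, -1.124]
contact_force: [0.1, -1.1, -0.1]
opening: 0.0515
t: 3.63
tool_pos: [0.496, -0.1126, 0.1658]
tool_rot: [1.126, 1.263, -1.129]
contact_force: [-0.4, -0.2, -0.2]
opening: 0.0513
t: 3.8
tool_pos: [0.498, -0.1089, 0.1682]
tool_rot: [1.122, 1.263, -1.121]
contact_force: [0.6, -0.1, 0.7]
opening: 0.0511
t 3.80 pos [ 0.498  -0.1089  0.1682] yaw 6.80 tilt 0.0004 need -0.0018 -0.0155 turn -0.08 F [ 0.6366 -0.1408  0.6953] op 0.0511
```

```bash
python3 -m crank '[[[-0.0018,-0.0155,-0.02,0],[-0.0018,-0.0155,-0.04,0],[-0.0018,-0.0155,-0.05,0],[-0.0018,-0.0155,-0.05,0],[-0.0018,-0.0155,-0.05,0]]]' && python3 st.py b
python3 - <<'E'
from h import *
p,d=get_image("wrist");cv2.imwrite("pics/w4.png",p[:,:,::-1])
E
```

```text
t: 4.22
tool_pos: [0.4962, -0.1235, 0.118]
tool_rot: [1.12, 1.265, -1.12]
contact_force: [-0.6, -0.2, 1.0]
opening: 0.0512
t 4.22 pos [ 0.4962 -0.1235  0.118 ] yaw 6.92 tilt 0.0008 need -0.0 -0.0009 turn -0.2 F [-0.5595 -0.2159  0.9528] op 0.0512
```

View pics/w4.png

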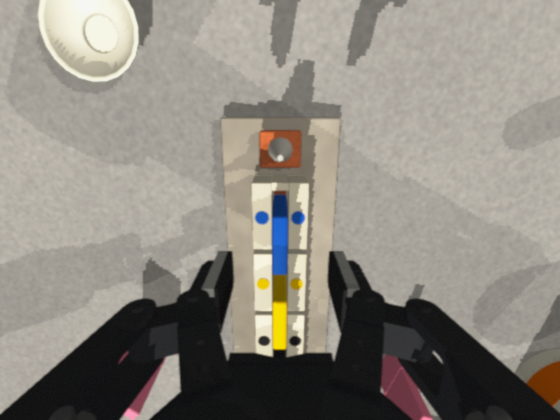

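The fingers straddle the row and are centred on it laterally (280). I'll check the along-row alignment by projection.

```bash
python3 - <<'E'
from h import *
W=camera_model("wrist");p=get_obs()['tool_pos']
print(proj(W,[p,p+[0,0,.02],[.4962,-.1244,.098],[.4962+.0023,-.1244-.0199,.098],[.4962-.0023,-.1244+.0199,.098]]))
E
```

```text
[[279.32652211 262.32626714]
 [279.24124662 282.90448373]
 [278.30869278 245.9953592 ]
 [278.19439617 274.40597361]
 [278.43121393 215.54037747]]
```

```bash
python3 -m crank '[[[0.0003,-0.001,-0.02,-0.2],[0.0003,-0.001,-0.04,-0.2],[0.0003,-0.001,-0.056,-0.2],[0.0003,-0.001,-0.056,-0.2],[0.0003,-0.001,-0.056,-0.2]]]' && python3 st.py b && python3 -m crank '[[[0,0,0,0],[0,0,0,0],[0,0,0,0],[0,0,0,0],[0,0,0,0]]]' 0 40 &&  python3 -m crank '[[[0,0,0,0],[0,0,0,0],[0,0,0,0]]]' && python3 st.py b
```

```text
t: 4.68
tool_pos: [0.4967, -0.1253, 0.0626]
tool_rot: [1.123, 1.262, -1.123]
contact_force: [0.3, 0.2, 1.2]
opening: 0.0508
t 4.68 pos [ 0.4967 -0.1253  0.0626] yaw 6.66 tilt 0.0000 need -0.0005 0.0009 turn 0.06 F [0.2624 0.1632 1.1958] op 0.0508
t: 5.1
tool_pos: [0.4974, -0.126, 0.0635]
tool_rot: [1.124, 1.259, -1.123]
contact_force: [-0.4, 0.2, 5.6]
opening: 0.0095
t: 5.35
tool_pos: [0.4974, -0.126, 0.0635]
tool_rot: [1.124, 1.26, -1.123]
contact_force: [-0.7, 0.6, 5.7]
opening: 0.0091
t 5.35 pos [ 0.4974 -0.126   0.0635] yaw 6.62 tilt 0.0021 need -0.0012 0.0016 turn 0.1 F [-0.7167  0.6221  5.695 ] op 0.0091
```

```bash
python3 -m crank '[[[0,0,0.012,0],[0,0,0.03,0],[0,0,0.055,0],[0,0,0.085,0],[0,0,0.12,0]]]' && python3 -m crank '[[[0,0,0,0],[0,0,0,0]]]' && python3 st.py s1
python3 - <<'E'
from h import *
p,d=get_image("scene");cv2.imwrite("pics/s5.png",cv2.resize(p[90:260,120:340,::-1],None,fx=3,fy=3))
E
```

```text
t: 5.77
tool_pos: [0.4949, -0.125, 0.1818]
tool_rot: [1.123, 1.265, -1.125]
contact_force: [0.2, -0.1, -1.3]
opening: 0.0095
t: 5.93
tool_pos: [0.498, -0.1262, 0.1855]
tool_rot: [1.124, 1.256, -1.121]
contact_force: [-0.0, 0.6, -1.4]
opening: 0.0091
t 5.93 pos [ 0.498  -0.1262  0.1855] yaw 6.62 tilt 0.0061 need 0.0251 0.4301 turn 12.68 F [-0.0404  0.6204 -1.4251] op 0.0091
```

View pics/s5.png

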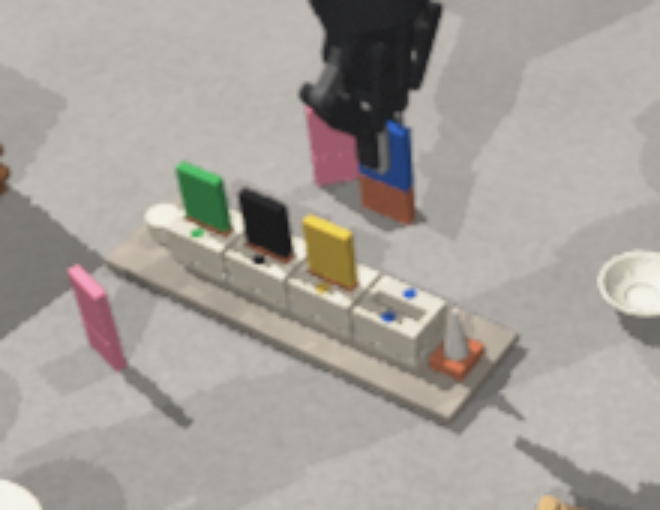

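Blue hangs upright in the jaws at crop (388,170), and its setter at (398,300) is empty. Carry it to slot 1.

```bash
python3 -m crank '[[[0.001,0.015,0,1],[0.002,0.045,0,2.5],[0.004,0.08,0,4],[0.006,0.115,0,5.5],[0.008,0.15,0,7]]]' && python3 -m crank '[[[0.002,0.035,0,1],[0.004,0.07,0,2],[0.006,0.105,0,3],[0.008,0.14,0,4],[0.01,0.175,0,5]]]' && python3 -m crank '[[[0.002,0.035,0,0.7],[0.004,0.065,0,0.7],[0.006,0.09,0,0.7],[0.007,0.103,0,0.7],[0.0071,0.105,0,0.7]]]' && python3 -m crank '[[[0,0,0,0],[0,0,0,0],[0,0,0,0]]]' && python3 st.py s1
```

```text
t: 6.4
tool_pos: [0.5029, 0.0258, 0.1797]
tool_rot: [1.031, 1.316, -1.034]
contact_force: [0.8, 0.3, -0.4]
opening: 0.0097
t: 6.82
tool_pos: [0.5128, 0.2008, 0.1796]
tool_rot: [0.964, 1.349, -0.969]
contact_force: [0.6, 0.2, -1.2]
opening: 0.0092
t: 7.23
tool_pos: [0.5203, 0.3058, 0.18]
tool_rot: [0.953, 1.353, -0.958]
contact_force: [0.0, -0.2, -0.8]
opening: 0.0097
t: 7.48
tool_pos: [0.5215, 0.303, 0.1816]
tool_rot: [0.958, 1.35, -0.959]
contact_force: [-0.1, -0.3, -0.2]
opening: 0.0095
t 7.48 pos [0.5215 0.303  0.1816] yaw 19.23 tilt 0.0010 need 0.0016 0.0009 turn 0.07 F [-0.0723 -0.261  -0.2028] op 0.0095
```

```bash
python3 -m crank '[[[0.0016,0.0005,-0.02,0],[0.0016,0.0005,-0.045,0],[0.0016,0.0005,-0.07,0],[0.0016,0.0005,-0.09,0],[0.0016,0.0005,-0.09,0]]]' && python3 -m crank '[[[0,0,0,0],[0,0,0,0],[0,0,0,0]]]' && python3 st.py s1
python3 - <<'E'
from h import *
p,d=get_image("wrist");cv2.imwrite("pics/w6.png",p[:,:,::-1])
p,d=get_image("scene");cv2.imwrite("pics/s6.png",cv2.resize(p[200:350,270:470,::-1],None,fx=3.5,fy=3.5))
E
```

```text
t: 7.9
tool_pos: [0.52, 0.3021, 0.0867]
tool_rot: [0.953, 1.354, -0.966]
contact_force: [-1.1, 0.0, -1.4]
opening: 0.0097
t: 8.15
tool_pos: [0.5247, 0.3051, 0.0945]
tool_rot: [0.96, 1.348, -0.955]
contact_force: [0.1, 0.1, -0.7]
opening: 0.0092
t 8.15 pos [0.5247 0.3051 0.0945] yaw 19.29 tilt 0.0040 need -0.0016 -0.0012 turn 0.01 F [ 0.1298  0.1037 -0.6518] op 0.0092
```

View pics/w6.png

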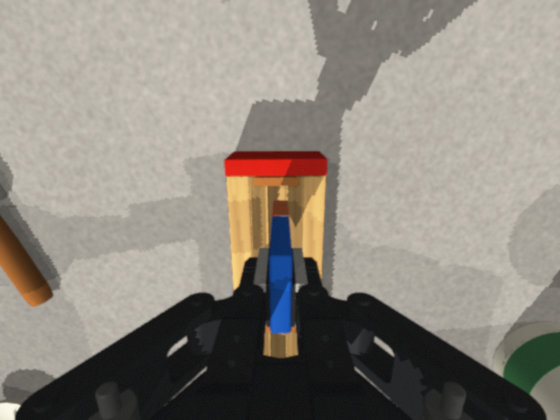

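View pics/s6.png

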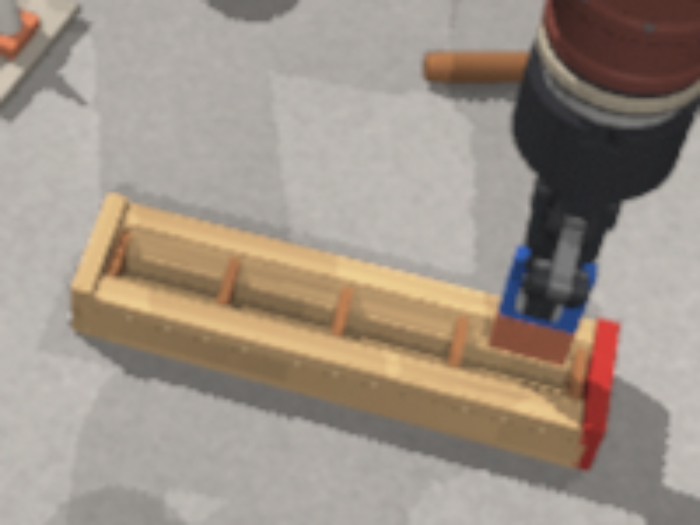

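Blue hangs over the first slot: wrist view, tile at (280,270) with the groove at (280,190) in line. Lower it slowly.

```bash
python3 -m crank '[[[-0.001,-0.001,-0.008,0],[-0.001,-0.001,-0.016,0],[-0.001,-0.001,-0.024,0],[-0.001,-0.001,-0.03,0],[-0.001,-0.001,-0.03,0]]]' && python3 -m crank '[[[0,0,0,0],[0,0,0,0],[0,0,0,0]]]' && python3 st.py s1
```

```text
t: 8.67
tool_pos: [0.5207, 0.3033, 0.0593]
tool_rot: [0.955, 1.352, -0.96]
contact_force: [-0.4, -0.4, -0.9]
opening: 0.0095
t: 8.92
tool_pos: [0.5225, 0.304, 0.0624]
tool_rot: [0.958, 1.35, -0.957]
contact_force: [-0.4, 0.2, -1.2]
opening: 0.0094
t 8.92 pos [0.5225 0.304  0.0624] yaw 19.32 tilt 0.0007 need 0.0006 -0.0001 turn -0.02 F [-0.3669  0.2254 -1.1771] op 0.0094
```

```bash
python3 -m crank '[[[0.0003,0,-0.003,0],[0.0003,0,-0.006,0],[0.0003,0,-0.009,0],[0.0003,0,-0.01,0],[0.0003,0,-0.01,0]]]' && python3 -m crank '[[[0,0,0,0],[0,0,0,0],[0,0,0,0]]]' && python3 st.py s1
```

```text
t: 9.33
tool_pos: [0.5223, 0.3039, 0.0517]
tool_rot: [0.957, 1.35, -0.958]
contact_force: [-0.4, -0.1, -0.5]
opening: 0.0095
t: 9.58
tool_pos: [0.5224, 0.3039, 0.052]
tool_rot: [0.957, 1.35, -0.957]
contact_force: [-0.3, 0.1, -0.7]
opening: 0.0092
t 9.58 pos [0.5224 0.3039 0.052 ] yaw 19.32 tilt 0.0000 need 0.0007 0.0 turn -0.02 F [-0.315   0.101  -0.7278] op 0.0092
```

```bash
python3 -m crank '[[[0,0,0,0],[0,0,0,0],[0,0,0,0],[0,0,0,0],[0,0,0,0]]]' 0.45 && python3 -m crank '[[[0,0,0.02,0],[0,0,0.045,0],[0,0,0.075,0],[0,0,0.11,0],[0,0,0.13,0]]]' && python3 -m crank '[[[-0.005,-0.04,0,-3],[-0.01,-0.08,0,-6],[-0.015,-0.12,0,-9],[-0.015,-0.16,0,-12],[-0.015,-0.16,0,-12.6]]]' && python3 st.py y
python3 - <<'E'
from h import *
p,d=get_image("scene");cv2.imwrite("pics/s7.png",cv2.resize(p[200:350,270:470,::-1],None,fx=3.5,fy=3.5))
E
```

```text
t: 10.0
tool_pos: [0.5225, 0.3039, 0.0521]
tool_rot: [0.957, 1.35, -0.957]
contact_force: [0.7, 0.4, 0.0]
opening: 0.0381
t: 10.42
tool_pos: [0.5238, 0.3045, 0.1864]
tool_rot: [0.96, 1.347, -0.953]
contact_force: [0.8, 0.9, 0.6]
opening: 0.0384
t: 10.83
tool_pos: [0.5073, 0.1386, 0.1821]
tool_rot: [1.126, 1.257, -1.129]
contact_force: [0.3, 0.4, -0.2]
opening: 0.0386
t 10.83 pos [0.5073 0.1386 0.1821] yaw 6.29 tilt 0.0027 need -0.0042 -0.3226 turn 0.43 F [ 0.3177  0.3792 -0.2434] op 0.0386
```

View pics/s7.png

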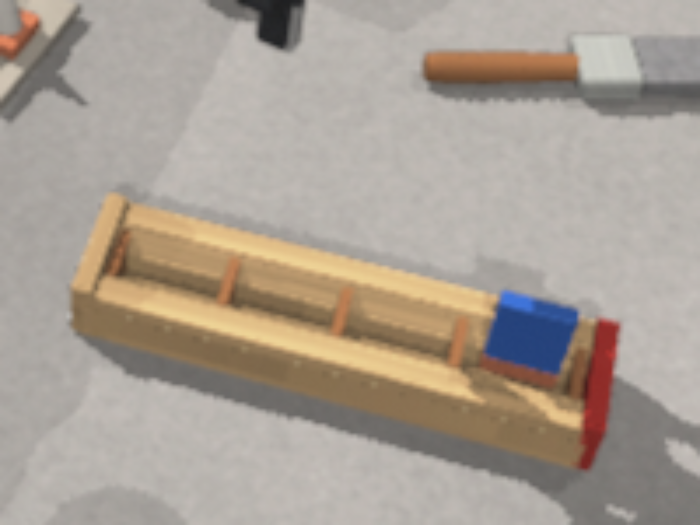

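Blue stands in the red-end slot, at crop (530,330). Next is yellow.

```bash
python3 -m crank '[[[-0.001,-0.04,0,0.4],[-0.002,-0.08,0,0.4],[-0.003,-0.12,0,0.4],[-0.004,-0.16,0,0.4],[-0.0042,-0.2,0,0.4]]]' && python3 -m crank '[[[0,-0.04,0,0],[0,-0.08,0,0],[0,-0.11,0,0],[0,-0.122,0,0],[0,-0.1226,0,0]]]' && python3 -m crank '[[[0,0,0,0],[0,0,0,0],[0,0,0,0],[0,0,0,0]]]' && python3 st.py y
```

```text
t: 11.3
tool_pos: [0.5032, -0.0569, 0.1823]
tool_rot: [1.116, 1.266, -1.115]
contact_force: [1.0, -0.6, 0.1]
opening: 0.0384
t: 11.72
tool_pos: [0.5036, -0.1802, 0.1821]
tool_rot: [1.119, 1.264, -1.119]
contact_force: [0.3, 0.3, -0.7]
opening: 0.0383
t: 12.05
tool_pos: [0.5034, -0.1772, 0.182]
tool_rot: [1.116, 1.267, -1.115]
contact_force: [0.9, -0.2, 0.2]
opening: 0.0387
t 12.05 pos [ 0.5034 -0.1772  0.182 ] yaw 7.25 tilt 0.0003 need -0.0003 -0.0068 turn -0.53 F [ 0.8759 -0.2036  0.2079] op 0.0387
```

```bash
python3 -m crank '[[[-0.0003,-0.0068,-0.03,-0.5],[-0.0003,-0.0068,-0.06,-0.5],[-0.0003,-0.0068,-0.06,-0.5],[-0.0003,-0.0068,-0.06,-0.5],[-0.0003,-0.0068,-0.06,-0.5]]]' && python3 st.py y
python3 - <<'E'
from h import *
p,d=get_image("wrist");cv2.imwrite("pics/w8.png",p[:,:,::-1])
E
```

```text
t: 12.47
tool_pos: [0.5036, -0.1852, 0.1233]
tool_rot: [1.123, 1.261, -1.122]
contact_force: [0.7, -1.0, 0.2]
opening: 0.0389
t 12.47 pos [ 0.5036 -0.1852  0.1233] yaw 6.67 tilt 0.0013 need -0.0005 0.0012 turn 0.05 F [ 0.6887 -0.976   0.24  ] op 0.0389
```

View pics/w8.png

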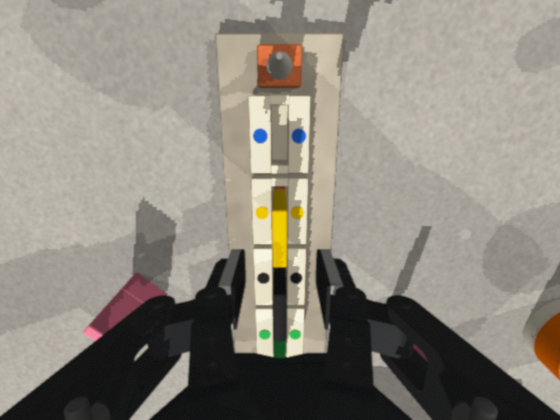

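Yellow's top is at (279,240) and the jaws are symmetric at x = 280. Descend, grip and lift.

```bash
python3 -m crank '[[[-0.0003,0.0012,-0.02,0],[-0.0003,0.0012,-0.045,0],[-0.0003,0.0012,-0.061,0],[-0.0003,0.0012,-0.061,0],[-0.0003,0.0012,-0.061,0]]]' && python3 st.py y && python3 -m crank '[[[0,0,0,0],[0,0,0,0],[0,0,0,0],[0,0,0,0],[0,0,0,0]]]' 0 40 &&  python3 -m crank '[[[0,0,0,0],[0,0,0,0],[0,0,0,0]]]' && python3 st.py y
```

```text
t: 12.93
tool_pos: [0.5032, -0.1844, 0.0621]
tool_rot: [1.124, 1.261, -1.123]
contact_force: [-0.2, 0.2, -0.4]
opening: 0.0384
t 12.93 pos [ 0.5032 -0.1844  0.0621] yaw 6.63 tilt 0.0009 need -0.0001 0.0004 turn 0.09 F [-0.2306  0.1657 -0.3748] op 0.0384
t: 13.35
tool_pos: [0.5042, -0.1851, 0.0634]
tool_rot: [1.124, 1.258, -1.122]
contact_force: [-0.1, 0.1, 7.3]
opening: 0.0095
t: 13.6
tool_pos: [0.5043, -0.1851, 0.0634]
tool_rot: [1.124, 1.258, -1.122]
contact_force: [0.8, 0.5, 7.7]
opening: 0.0096
t 13.60 pos [ 0.5043 -0.1851  0.0634] yaw 6.62 tilt 0.0041 need -0.0012 0.0011 turn 0.1 F [0.7544 0.5468 7.6527] op 0.0096
```

```bash
python3 -m crank '[[[0,0,0.012,0],[0,0,0.03,0],[0,0,0.055,0],[0,0,0.085,0],[0,0,0.12,0]]]' && python3 -m crank '[[[0,0,0,0],[0.001,0.015,0,0],[0.004,0.045,0,1],[0.007,0.08,0,2.5],[0.01,0.115,0,4]]]' && python3 -m crank '[[[0.003,0.035,0,2],[0.006,0.07,0,4],[0.009,0.105,0,6],[0.013,0.14,0,8],[0.017,0.175,0,8.7]]]' && python3 -m crank '[[[0.004,0.035,0,0],[0.008,0.07,0,0],[0.011,0.1,0,0],[0.013,0.125,0,0],[0.013,0.138,0,0]]]' && python3 -m crank '[[[0,0,0,0],[0,0,0,0],[0,0,0,0],[0,0,0,0]]]' && python3 st.py s2
```

```text
t: 14.02
tool_pos: [0.5012, -0.1836, 0.1811]
tool_rot: [1.123, 1.265, -1.125]
contact_force: [0.8, -0.4, -0.1]
opening: 0.0093
t: 14.43
tool_pos: [0.5124, -0.0684, 0.1816]
tool_rot: [1.072, 1.29, -1.072]
contact_force: [0.8, 0.9, 1.5]
opening: 0.0096
t: 14.85
tool_pos: [0.5294, 0.1074, 0.1817]
tool_rot: [0.956, 1.35, -0.956]
contact_force: [0.6, -0.2, -1.0]
opening: 0.0094
t: 15.27
tool_pos: [0.5424, 0.2463, 0.1814]
tool_rot: [0.956, 1.351, -0.955]
contact_force: [0.9, -0.5, 0.6]
opening: 0.0095
t: 15.6
tool_pos: [0.5427, 0.2424, 0.1811]
tool_rot: [0.958, 1.349, -0.959]
contact_force: [0.0, 0.2, -0.7]
opening: 0.0101
t 15.60 pos [0.5427 0.2424 0.1811] yaw 19.23 tilt 0.0004 need 0.0015 0.0011 turn 0.07 F [ 0.0436  0.1926 -0.7404] op 0.0101
```

```bash
python3 -m crank '[[[0.001,0.0005,-0.02,0],[0.001,0.0005,-0.045,0],[0.001,0.0005,-0.07,0],[0.001,0.0005,-0.085,0],[0.001,0.0005,-0.085,0]]]' && python3 -m crank '[[[0,0,0,0],[0,0,0,0],[0,0,0,0],[0,0,0,0]]]' && python3 st.py s2
python3 - <<'E'
from h import *
p,d=get_image("wrist");cv2.imwrite("pics/w9.png",p[:,:,::-1])
E
```

```text
t: 16.02
tool_pos: [0.5408, 0.242, 0.0914]
tool_rot: [0.954, 1.354, -0.965]
contact_force: [-1.0, -0.2, -0.4]
opening: 0.0094
t: 16.35
tool_pos: [0.5448, 0.2444, 0.098]
tool_rot: [0.959, 1.348, -0.955]
contact_force: [-0.1, -0.1, -1.2]
opening: 0.0094
t 16.35 pos [0.5448 0.2444 0.098 ] yaw 19.31 tilt 0.0032 need -0.0006 -0.0009 turn -0.01 F [-0.1197 -0.1189 -1.2369] op 0.0094
```

View pics/w9.png

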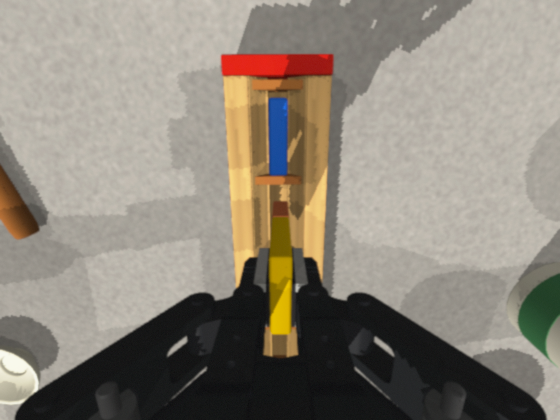

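Blue sits upright in slot 1 at (278,136). Yellow is over slot 2 at (280,270) and in line. Lower it.

```bash
python3 -m crank '[[[-0.0005,-0.0008,-0.008,0],[-0.0005,-0.0008,-0.018,0],[-0.0005,-0.0008,-0.028,0],[-0.0005,-0.0008,-0.035,0],[-0.0005,-0.0008,-0.035,0]]]' && python3 -m crank '[[[0,0,0,0],[0,0,0,0],[0,0,0,0]]]' && python3 st.py s2
```

```text
t: 16.82
tool_pos: [0.5419, 0.243, 0.0581]
tool_rot: [0.956, 1.352, -0.959]
contact_force: [0.1, -0.3, -0.8]
opening: 0.0096
t: 17.07
tool_pos: [0.5433, 0.2435, 0.0613]
tool_rot: [0.957, 1.35, -0.957]
contact_force: [0.3, 0.5, -0.4]
opening: 0.0098
t 17.07 pos [0.5433 0.2435 0.0613] yaw 19.32 tilt 0.0002 need 0.0009 0.0 turn -0.02 F [ 0.2856  0.4611 -0.4015] op 0.0098
```

```bash
python3 -m crank '[[[0.0003,0,-0.003,0],[0.0003,0,-0.006,0],[0.0003,0,-0.009,0],[0.0003,0,-0.0095,0],[0.0003,0,-0.0095,0]]]' && python3 -m crank '[[[0,0,0,0],[0,0,0,0]]]' && python3 st.py s2 && python3 -m crank '[[[0,0,0,0],[0,0,0,0],[0,0,0,0],[0,0,0,0],[0,0,0,0]]]' 0.45 && python3 -m crank '[[[0,0,0.02,0],[0,0,0.045,0],[0,0,0.075,0],[0,0,0.11,0],[0,0,0.13,0]]]' && python3 -m crank '[[[-0.005,-0.04,0,-3],[-0.01,-0.08,0,-6],[-0.015,-0.12,0,-9],[-0.02,-0.16,0,-12],[-0.025,-0.2,0,-12.6]]]' && python3 st.py k
python3 - <<'E'
from h import *
p,d=get_image("scene");cv2.imwrite("pics/s10.png",cv2.resize(p[200:350,270:470,::-1],None,fx=3.5,fy=3.5))
E
```

```text
t: 17.48
tool_pos: [0.5435, 0.2434, 0.0515]
tool_rot: [0.957, 1.35, -0.957]
contact_force: [-0.3, 0.2, 0.1]
opening: 0.0092
t: 17.65
tool_pos: [0.5434, 0.2434, 0.0515]
tool_rot: [0.957, 1.35, -0.957]
contact_force: [0.0, 0.5, 0.2]
opening: 0.0096
t 17.65 pos [0.5434 0.2434 0.0515] yaw 19.32 tilt 0.0000 need 0.0008 0.0001 turn -0.02 F [0.0033 0.5205 0.2257] op 0.0096
t: 18.07
tool_pos: [0.5434, 0.2434, 0.0515]
tool_rot: [0.957, 1.35, -0.957]
contact_force: [0.2, 0.2, -0.1]
opening: 0.0379
t: 18.48
tool_pos: [0.5448, 0.2438, 0.1858]
tool_rot: [0.96, 1.347, -0.954]
contact_force: [0.7, -1.0, 0.6]
opening: 0.0384
t: 18.9
tool_pos: [0.5179, 0.0419, 0.1817]
tool_rot: [1.123, 1.261, -1.123]
contact_force: [0.7, -0.6, 0.3]
opening: 0.0384
t 18.90 pos [0.5179 0.0419 0.1817] yaw 6.66 tilt 0.0006 need -0.0077 -0.2855 turn 0.06 F [ 0.6701 -0.6384  0.3265] op 0.0384
```

View pics/s10.png

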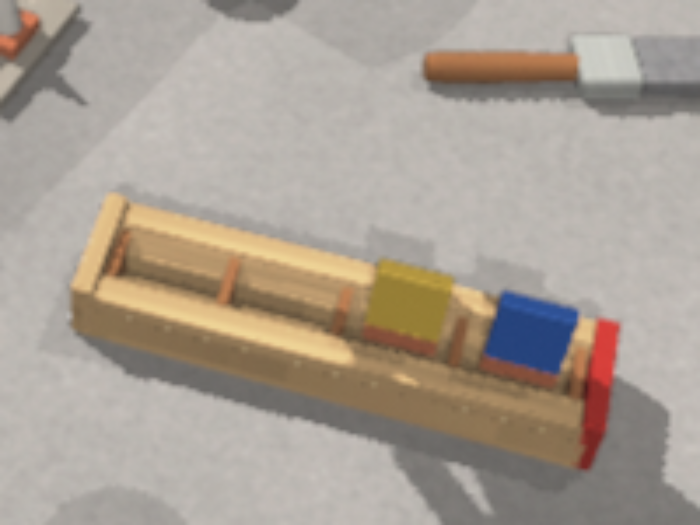

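Yellow stands in slot 2, at crop (408,300), with blue beside it. Next is black.

```bash
python3 -m crank '[[[-0.001,-0.04,0,0],[-0.002,-0.08,0,0],[-0.003,-0.12,0,0],[-0.005,-0.16,0,0],[-0.006,-0.2,0,0]]]' && python3 -m crank '[[[-0.001,-0.04,0,0],[-0.0017,-0.07,0,0],[-0.0017,-0.085,0,0],[-0.0017,-0.0855,0,0],[-0.0017,-0.0855,0,0]]]' && python3 -m crank '[[[0,0,0,0],[0,0,0,0],[0,0,0,0],[0,0,0,0]]]' && python3 st.py k
```

```text
t: 19.37
tool_pos: [0.512, -0.1584, 0.1818]
tool_rot: [1.122, 1.262, -1.122]
contact_force: [-0.0, 0.4, 0.6]
opening: 0.0385
t: 19.78
tool_pos: [0.5107, -0.242, 0.1813]
tool_rot: [1.124, 1.263, -1.123]
contact_force: [-0.4, 0.3, -0.4]
opening: 0.0381
t: 20.12
tool_pos: [0.5109, -0.241, 0.1816]
tool_rot: [1.121, 1.263, -1.121]
contact_force: [-0.4, 0.4, 0.2]
opening: 0.0383
t 20.12 pos [ 0.5109 -0.241   0.1816] yaw 6.81 tilt 0.0001 need -0.0007 -0.0026 turn -0.09 F [-0.394   0.3677  0.1755] op 0.0383
```

```bash
python3 -m crank '[[[-0.0007,-0.0026,-0.03,0],[-0.0007,-0.0026,-0.06,0],[-0.0007,-0.0026,-0.06,0],[-0.0007,-0.0026,-0.06,0],[-0.0007,-0.0026,-0.06,0]]]' && python3 st.py k
python3 - <<'E'
from h import *
p,d=get_image("wrist");cv2.imwrite("pics/w11.png",p[:,:,::-1])
E
```

```text
t: 20.53
tool_pos: [0.5107, -0.2447, 0.1229]
tool_rot: [1.122, 1.261, -1.122]
contact_force: [-0.3, 0.3, 0.7]
opening: 0.0382
t 20.53 pos [ 0.5107 -0.2447  0.1229] yaw 6.75 tilt 0.0015 need -0.0005 0.0011 turn -0.03 F [-0.28    0.3323  0.6823] op 0.0382
```

View pics/w11.png

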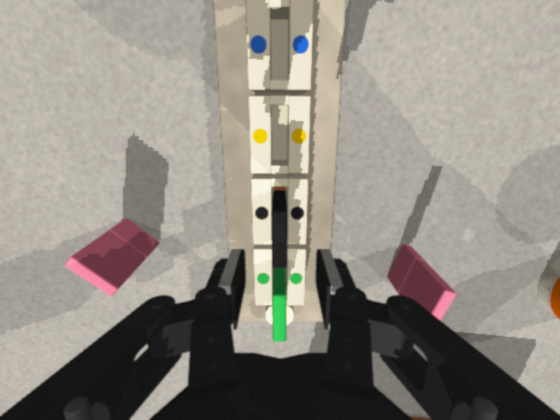

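Black is at (279,235), between the jaws, and the pink slabs at (112,255) and (421,282) are clear of the fingers.

```bash
python3 -m crank '[[[-0.0003,0.001,-0.02,0],[-0.0003,0.001,-0.045,0],[-0.0003,0.001,-0.061,0],[-0.0003,0.001,-0.061,0],[-0.0003,0.001,-0.061,0]]]' && python3 st.py k && python3 -m crank '[[[0,0,0,0],[0,0,0,0],[0,0,0,0],[0,0,0,0],[0,0,0,0]]]' 0 40 &&  python3 -m crank '[[[0,0,0,0],[0,0,0,0],[0,0,0,0]]]' && python3 st.py k
```

```text
t: 21.0
tool_pos: [0.5102, -0.244, 0.0616]
tool_rot: [1.122, 1.262, -1.122]
contact_force: [0.2, 0.1, 0.2]
opening: 0.0381
t 21.00 pos [ 0.5102 -0.244   0.0616] yaw 6.73 tilt 0.0008 need -0.0 0.0004 turn -0.01 F [0.2184 0.1303 0.2356] op 0.0381
t: 21.42
tool_pos: [0.5113, -0.2446, 0.063]
tool_rot: [1.122, 1.258, -1.121]
contact_force: [-0.1, 0.1, 6.3]
opening: 0.0095
t: 21.67
tool_pos: [0.5113, -0.2446, 0.0629]
tool_rot: [1.122, 1.258, -1.121]
contact_force: [0.2, 0.2, 6.1]
opening: 0.0096
t 21.67 pos [ 0.5113 -0.2446  0.0629] yaw 6.72 tilt 0.0041 need -0.0011 0.001 turn -0.0 F [0.2042 0.2283 6.0762] op 0.0096
```

```bash
python3 -m crank '[[[0,0,0.012,0],[0,0,0.03,0],[0,0,0.055,0],[0,0,0.085,0],[0,0,0.12,0]]]' && python3 -m crank '[[[0,0,0,0],[0.001,0.015,0,0],[0.005,0.045,0,1],[0.01,0.08,0,2.5],[0.015,0.115,0,4]]]' && python3 -m crank '[[[0.004,0.035,0,2],[0.008,0.07,0,4],[0.012,0.105,0,6],[0.016,0.14,0,8],[0.021,0.175,0,8.6]]]' && python3 -m crank '[[[0.005,0.035,0,0],[0.01,0.07,0,0],[0.014,0.1,0,0],[0.018,0.125,0,0],[0.0185,0.1377,0,0]]]' && python3 -m crank '[[[0,0,0,0],[0,0,0,0],[0,0,0,0],[0,0,0,0]]]' && python3 st.py s3
```

```text
t: 22.08
tool_pos: [0.5084, -0.2429, 0.1805]
tool_rot: [1.123, 1.266, -1.124]
contact_force: [0.4, -0.5, -0.4]
opening: 0.0095
t: 22.5
tool_pos: [0.5237, -0.1267, 0.1794]
tool_rot: [1.07, 1.294, -1.071]
contact_force: [-0.0, 0.6, -0.9]
opening: 0.0096
t: 22.92
tool_pos: [0.5442, 0.0489, 0.1793]
tool_rot: [0.955, 1.353, -0.957]
contact_force: [0.6, -0.2, -0.9]
opening: 0.0095
t: 23.33
tool_pos: [0.5629, 0.1872, 0.1793]
tool_rot: [0.955, 1.354, -0.956]
contact_force: [-0.3, -0.3, -2.1]
opening: 0.0095
t: 23.67
tool_pos: [0.564, 0.1827, 0.1803]
tool_rot: [0.958, 1.35, -0.959]
contact_force: [-0.3, 0.3, -0.7]
opening: 0.0095
t 23.67 pos [0.564  0.1827 0.1803] yaw 19.23 tilt 0.0008 need 0.0014 0.0004 turn 0.07 F [-0.2662  0.2899 -0.7295] op 0.0095
```

```bash
python3 -m crank '[[[0.001,0.0002,-0.02,0],[0.001,0.0002,-0.045,0],[0.001,0.0002,-0.07,0],[0.001,0.0002,-0.085,0],[0.001,0.0002,-0.085,0]]]' && python3 -m crank '[[[0,0,0,0],[0,0,0,0],[0,0,0,0],[0,0,0,0]]]' && python3 st.py s3
python3 - <<'E'
from h import *
p,d=get_image("wrist");cv2.imwrite("pics/w12.png",p[:,:,::-1])
E
```

```text
t: 24.08
tool_pos: [0.5622, 0.1823, 0.0909]
tool_rot: [0.954, 1.355, -0.965]
contact_force: [-1.7, -0.0, -0.8]
opening: 0.0095
t: 24.42
tool_pos: [0.5665, 0.1842, 0.0975]
tool_rot: [0.959, 1.348, -0.955]
contact_force: [0.8, 1.0, -0.7]
opening: 0.0094
t 24.42 pos [0.5665 0.1842 0.0975] yaw 19.30 tilt 0.0033 need -0.0011 -0.0011 turn -0.0 F [ 0.7701  0.9847 -0.6581] op 0.0094
```

View pics/w12.png

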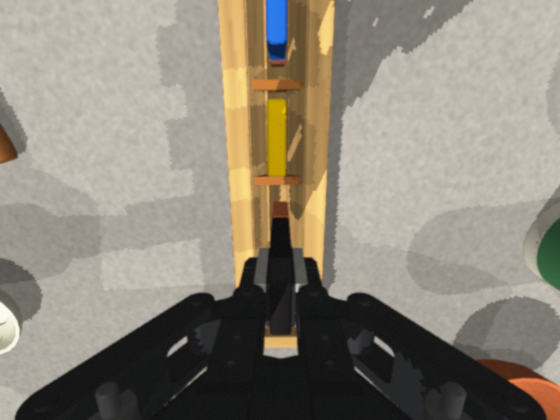

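Black is over slot 3 at (280,270), in line with yellow at (277,138). Lower it.

```bash
python3 -m crank '[[[-0.001,-0.001,-0.008,0],[-0.001,-0.001,-0.018,0],[-0.001,-0.001,-0.028,0],[-0.001,-0.001,-0.035,0],[-0.001,-0.001,-0.035,0]]]' && python3 -m crank '[[[0,0,0,0],[0,0,0,0],[0,0,0,0]]]' && python3 st.py s3
```

```text
t: 24.88
tool_pos: [0.5632, 0.183, 0.0577]
tool_rot: [0.956, 1.352, -0.959]
contact_force: [0.5, -0.2, -1.4]
opening: 0.0097
t: 25.13
tool_pos: [0.5644, 0.1832, 0.0608]
tool_rot: [0.957, 1.35, -0.957]
contact_force: [-0.4, 0.5, -0.8]
opening: 0.0093
t 25.13 pos [0.5644 0.1832 0.0608] yaw 19.32 tilt 0.0001 need 0.001 -0.0001 turn -0.02 F [-0.4264  0.4966 -0.7732] op 0.0093
```

```bash
python3 -m crank '[[[0.0004,0,-0.003,0],[0.0004,0,-0.006,0],[0.0004,0,-0.009,0],[0.0004,0,-0.0095,0],[0.0004,0,-0.0095,0]]]' && python3 -m crank '[[[0,0,0,0],[0,0,0,0]]]' && python3 st.py s3 && python3 -m crank '[[[0,0,0,0],[0,0,0,0],[0,0,0,0],[0,0,0,0],[0,0,0,0]]]' 0.45 && python3 -m crank '[[[0,0,0.02,0],[0,0,0.045,0],[0,0,0.075,0],[0,0,0.11,0],[0,0,0.13,0]]]' && python3 -m crank '[[[-0.005,-0.04,0,-3],[-0.01,-0.08,0,-6],[-0.015,-0.12,0,-9],[-0.02,-0.16,0,-12],[-0.025,-0.2,0,-12.6]]]' && python3 st.py g
python3 - <<'E'
from h import *
p,d=get_image("scene");cv2.imwrite("pics/s13.png",cv2.resize(p[200:350,270:470,::-1],None,fx=3.5,fy=3.5))
E
```

```text
t: 25.55
tool_pos: [0.5648, 0.1832, 0.051]
tool_rot: [0.957, 1.35, -0.957]
contact_force: [0.1, 0.2, 0.6]
opening: 0.0093
t: 25.72
tool_pos: [0.5647, 0.1832, 0.051]
tool_rot: [0.957, 1.35, -0.957]
contact_force: [-0.3, 1.1, -0.4]
opening: 0.0094
t 25.72 pos [0.5647 0.1832 0.051 ] yaw 19.32 tilt 0.0002 need 0.0007 -0.0001 turn -0.02 F [-0.3327  1.133  -0.3814] op 0.0094
t: 26.13
tool_pos: [0.5646, 0.1832, 0.051]
tool_rot: [0.957, 1.35, -0.957]
contact_force: [0.5, -0.1, -0.1]
opening: 0.0385
t: 26.55
tool_pos: [0.566, 0.1835, 0.1853]
tool_rot: [0.96, 1.347, -0.954]
contact_force: [0.9, -0.2, -0.1]
opening: 0.0378
t: 26.97
tool_pos: [0.5391, -0.0183, 0.1812]
tool_rot: [1.123, 1.261, -1.123]
contact_force: [0.4, -0.3, 0.5]
opening: 0.0386
t 26.97 pos [ 0.5391 -0.0183  0.1812] yaw 6.65 tilt 0.0006 need -0.0219 -0.2845 turn 0.07 F [ 0.4202 -0.2702  0.4633] op 0.0386
```

View pics/s13.png

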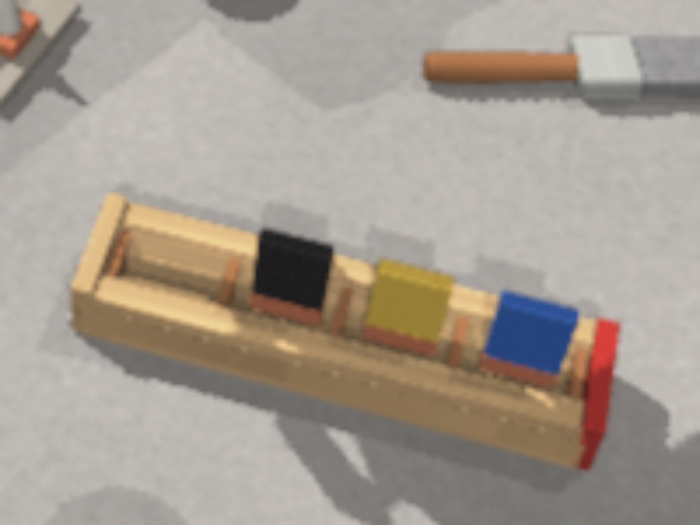

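Black is seated in slot 3, at crop (290,270). Last is green.

```bash
python3 -m crank '[[[-0.003,-0.04,0,0],[-0.006,-0.08,0,0],[-0.009,-0.12,0,0],[-0.012,-0.16,0,0],[-0.015,-0.2,0,0]]]' && python3 -m crank '[[[-0.003,-0.035,0,0],[-0.006,-0.065,0,0],[-0.0069,-0.083,0,0],[-0.0069,-0.085,0,0],[-0.0069,-0.085,0,0]]]' && python3 -m crank '[[[0,0,0,0],[0,0,0,0],[0,0,0,0],[0,0,0,0]]]' && python3 st.py g
```

```text
t: 27.43
tool_pos: [0.5243, -0.2184, 0.1812]
tool_rot: [1.122, 1.262, -1.122]
contact_force: [-0.1, 0.4, 0.1]
opening: 0.0383
t: 27.85
tool_pos: [0.5176, -0.3024, 0.1808]
tool_rot: [1.124, 1.262, -1.124]
contact_force: [-0.8, 1.1, 1.0]
opening: 0.0384
t: 28.18
tool_pos: [0.518, -0.3007, 0.1811]
tool_rot: [1.121, 1.263, -1.121]
contact_force: [0.5, 0.1, 0.4]
opening: 0.0386
t 28.18 pos [ 0.518  -0.3007  0.1811] yaw 6.81 tilt 0.0001 need -0.0008 -0.0021 turn -0.09 F [0.476  0.0546 0.4341] op 0.0386
```

```bash
python3 -m crank '[[[-0.0008,-0.002,-0.03,0],[-0.0008,-0.002,-0.06,0],[-0.0008,-0.002,-0.06,0],[-0.0008,-0.002,-0.06,0],[-0.0008,-0.002,-0.06,0]]]' && python3 st.py g
python3 - <<'E'
from h import *
p,d=get_image("wrist");cv2.imwrite("pics/w14.png",p[:,:,::-1])
E
```

```text
t: 28.6
tool_pos: [0.5176, -0.3039, 0.1224]
tool_rot: [1.122, 1.261, -1.122]
contact_force: [-0.1, -0.0, -0.4]
opening: 0.0385
t 28.60 pos [ 0.5176 -0.3039  0.1224] yaw 6.75 tilt 0.0014 need -0.0004 0.0011 turn -0.03 F [-0.1383 -0.0464 -0.3905] op 0.0385
```

View pics/w14.png

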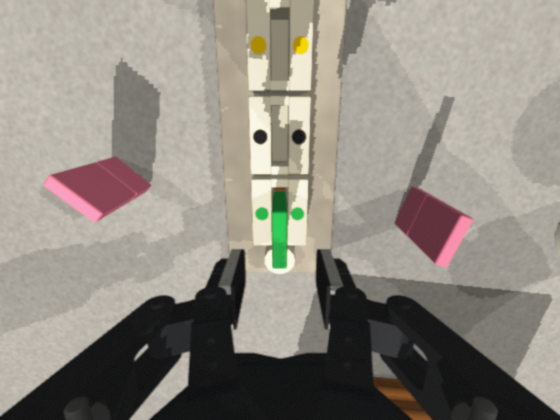

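Green is at (279,235), centred between the jaws, and the pink slabs are well outside.

```bash
python3 -m crank '[[[-0.0003,0.001,-0.02,0],[-0.0003,0.001,-0.045,0],[-0.0003,0.001,-0.0605,0],[-0.0003,0.001,-0.0605,0],[-0.0003,0.001,-0.0605,0]]]' && python3 st.py g && python3 -m crank '[[[0,0,0,0],[0,0,0,0],[0,0,0,0],[0,0,0,0],[0,0,0,0]]]' 0 40 &&  python3 -m crank '[[[0,0,0,0],[0,0,0,0],[0,0,0,0]]]' && python3 st.py g
```

```text
t: 29.07
tool_pos: [0.5171, -0.3031, 0.0616]
tool_rot: [1.122, 1.261, -1.122]
contact_force: [0.3, 0.1, 0.2]
opening: 0.0386
t 29.07 pos [ 0.5171 -0.3031  0.0616] yaw 6.73 tilt 0.0009 need 0.0001 0.0003 turn -0.01 F [0.325  0.1437 0.1937] op 0.0386
t: 29.48
tool_pos: [0.5181, -0.3039, 0.063]
tool_rot: [1.122, 1.258, -1.121]
contact_force: [0.1, -0.2, 7.4]
opening: 0.0096
t: 29.73
tool_pos: [0.5181, -0.3039, 0.0631]
tool_rot: [1.122, 1.258, -1.121]
contact_force: [-0.3, -0.4, 6.0]
opening: 0.0096
t 29.73 pos [ 0.5181 -0.3039  0.0631] yaw 6.72 tilt 0.0042 need -0.0009 0.0011 turn -0.0 F [-0.3287 -0.3703  5.9969] op 0.0096
```

```bash
python3 -m crank '[[[0,0,0.012,0],[0,0,0.03,0],[0,0,0.055,0],[0,0,0.085,0],[0,0,0.12,0]]]' && python3 -m crank '[[[0,0,0,0],[0.002,0.015,0,0],[0.007,0.045,0,1],[0.013,0.08,0,2.5],[0.02,0.115,0,4]]]' && python3 -m crank '[[[0.006,0.035,0,2],[0.012,0.07,0,4],[0.018,0.105,0,6],[0.023,0.14,0,8],[0.028,0.175,0,8.6]]]' && python3 -m crank '[[[0.005,0.035,0,0],[0.01,0.07,0,0],[0.015,0.1,0,0],[0.02,0.125,0,0],[0.021,0.137,0,0]]]' && python3 -m crank '[[[0,0,0,0],[0,0,0,0],[0,0,0,0],[0,0,0,0]]]' && python3 st.py s4
```

```text
t: 30.15
tool_pos: [0.5153, -0.3018, 0.1803]
tool_rot: [1.123, 1.267, -1.123]
contact_force: [-0.1, -0.8, -1.2]
opening: 0.0094
t: 30.57
tool_pos: [0.5355, -0.1857, 0.1792]
tool_rot: [1.071, 1.295, -1.071]
contact_force: [0.1, -0.2, -0.4]
opening: 0.0093
t: 30.98
tool_pos: [0.5633, -0.0101, 0.1792]
tool_rot: [0.956, 1.353, -0.957]
contact_force: [1.4, -0.4, -0.1]
opening: 0.0093
t: 31.4
tool_pos: [0.5843, 0.1278, 0.1791]
tool_rot: [0.955, 1.354, -0.956]
contact_force: [0.1, 0.2, -0.8]
opening: 0.0094
t: 31.73
tool_pos: [0.5853, 0.123, 0.1802]
tool_rot: [0.958, 1.35, -0.959]
contact_force: [0.2, 0.0, -1.0]
opening: 0.0095
t 31.73 pos [0.5853 0.123  0.1802] yaw 19.23 tilt 0.0008 need 0.0012 -0.0003 turn 0.07 F [ 0.1694  0.0422 -0.9947] op 0.0095
```

```bash
python3 -m crank '[[[0.0008,0,-0.02,0],[0.0008,0,-0.045,0],[0.0008,0,-0.07,0],[0.0008,0,-0.085,0],[0.0008,0,-0.085,0]]]' && python3 -m crank '[[[0,0,0,0],[0,0,0,0],[0,0,0,0],[0,0,0,0]]]' && python3 st.py s4
python3 - <<'E'
from h import *
p,d=get_image("wrist");cv2.imwrite("pics/w15.png",p[:,:,::-1])
E
```

```text
t: 32.15
tool_pos: [0.5832, 0.1226, 0.0908]
tool_rot: [0.955, 1.356, -0.964]
contact_force: [-1.1, 0.2, -1.0]
opening: 0.0095
t: 32.48
tool_pos: [0.5877, 0.1241, 0.0976]
tool_rot: [0.959, 1.347, -0.955]
contact_force: [0.3, -0.1, -0.9]
opening: 0.0096
t 32.48 pos [0.5877 0.1241 0.0976] yaw 19.30 tilt 0.0033 need -0.0012 -0.0014 turn -0.0 F [ 0.3373 -0.0604 -0.8621] op 0.0096
```

View pics/w15.png

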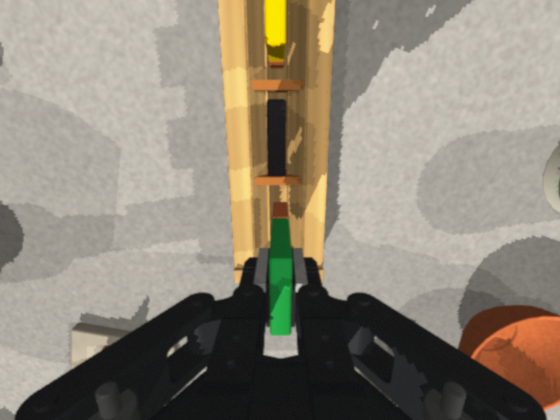

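Green is over slot 4 at (280,270), in line with black at (277,138). Lower it.

```bash
python3 -m crank '[[[-0.001,-0.001,-0.008,0],[-0.001,-0.001,-0.018,0],[-0.001,-0.001,-0.028,0],[-0.001,-0.001,-0.035,0],[-0.001,-0.001,-0.035,0]]]' && python3 -m crank '[[[0,0,0,0],[0,0,0,0],[0,0,0,0]]]' && python3 st.py s4
```

```text
t: 32.95
tool_pos: [0.5845, 0.1232, 0.0578]
tool_rot: [0.957, 1.352, -0.958]
contact_force: [2.3, 0.0, -2.0]
opening: 0.0092
t: 33.2
tool_pos: [0.5855, 0.1232, 0.0608]
tool_rot: [0.957, 1.35, -0.957]
contact_force: [-0.1, -0.3, -0.3]
opening: 0.0091
t 33.20 pos [0.5855 0.1232 0.0608] yaw 19.32 tilt 0.0002 need 0.001 -0.0005 turn -0.02 F [-0.1403 -0.2661 -0.286 ] op 0.0091
```

```bash
python3 -m crank '[[[0.0004,0,-0.003,0],[0.0004,0,-0.006,0],[0.0004,0,-0.009,0],[0.0004,0,-0.0095,0],[0.0004,0,-0.0095,0]]]' && python3 -m crank '[[[0,0,0,0],[0,0,0,0]]]' && python3 st.py s4 && python3 -m crank '[[[0,0,0,0],[0,0,0,0],[0,0,0,0],[0,0,0,0],[0,0,0,0]]]' 0.45 && python3 -m crank '[[[0,0,0.02,0],[0,0,0.045,0],[0,0,0.075,0],[0,0,0.11,0],[0,0,0.145,0]]]' && python3 -m crank '[[[-0.005,-0.01,0.04,0],[-0.01,-0.02,0.08,0],[-0.02,-0.02,0.1,0],[-0.03,0.02,0.1,0],[-0.04,0.06,0.1,0]]]' && python3 -m crank '[[[0,0,0,0],[0,0,0,0],[0,0,0,0],[0,0,0,0]]]' && python3 st.py s4
python3 - <<'E'
from h import *
import pickle
W=camera_model("wrist");pickle.dump(W,open("pics/w16.pkl","wb"))
p,d=get_image("wrist");cv2.imwrite("pics/w16.png",p[:,:,::-1]);np.save("pics/w16.npy",d)
p,d=get_image("scene");cv2.imwrite("pics/s16.png",cv2.resize(p[100:350,270:470,::-1],None,fx=2.4,fy=2.4))
p,d=get_image("top");cv2.imwrite("pics/t16.png",cv2.resize(p[130:230,95:255,::-1],None,fx=5,fy=5))
E
```

```text
t: 33.62
tool_pos: [0.586, 0.1232, 0.0511]
tool_rot: [0.957, 1.35, -0.957]
contact_force: [0.6, 0.4, 0.6]
opening: 0.0095
t: 33.78
tool_pos: [0.586, 0.1232, 0.0511]
tool_rot: [0.957, 1.35, -0.957]
contact_force: [1.1, -0.3, 0.1]
opening: 0.0096
t 33.78 pos [0.586  0.1232 0.0511] yaw 19.32 tilt 0.0003 need 0.0005 -0.0005 turn -0.02 F [ 1.1194 -0.2896  0.0783] op 0.0096
t: 34.2
tool_pos: [0.5858, 0.1232, 0.0509]
tool_rot: [0.957, 1.35, -0.957]
contact_force: [0.1, 0.4, 0.2]
opening: 0.0382
t: 34.62
tool_pos: [0.5851, 0.1231, 0.1968]
tool_rot: [0.957, 1.351, -0.958]
contact_force: [0.4, 0.0, 0.6]
opening: 0.0385
t: 35.03
tool_pos: [0.5469, 0.1826, 0.2994]
tool_rot: [0.964, 1.344, -0.957]
contact_force: [-0.0, 0.8, -0.6]
opening: 0.0384
t: 35.37
tool_pos: [0.546, 0.1824, 0.2956]
tool_rot: [0.957, 1.35, -0.959]
contact_force: [-0.9, -0.7, 0.1]
opening: 0.0381
t 35.37 pos [0.546  0.1824 0.2956] yaw 19.27 tilt 0.0008 need 0.0405 -0.0597 turn 0.03 F [-0.8885 -0.7146  0.1315] op 0.0381
```

View pics/w16.png

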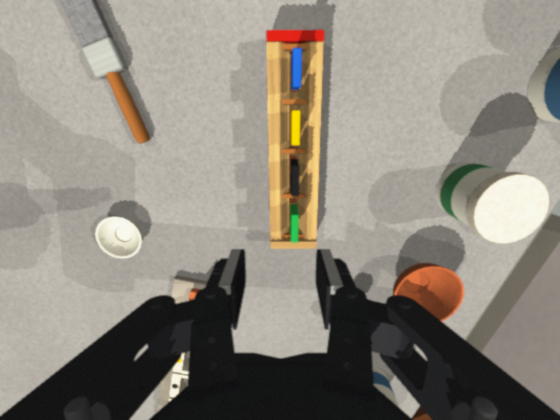

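View pics/s16.png

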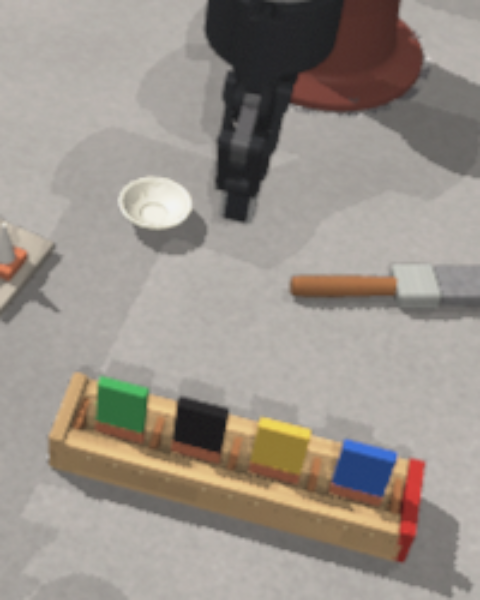

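View pics/t16.png

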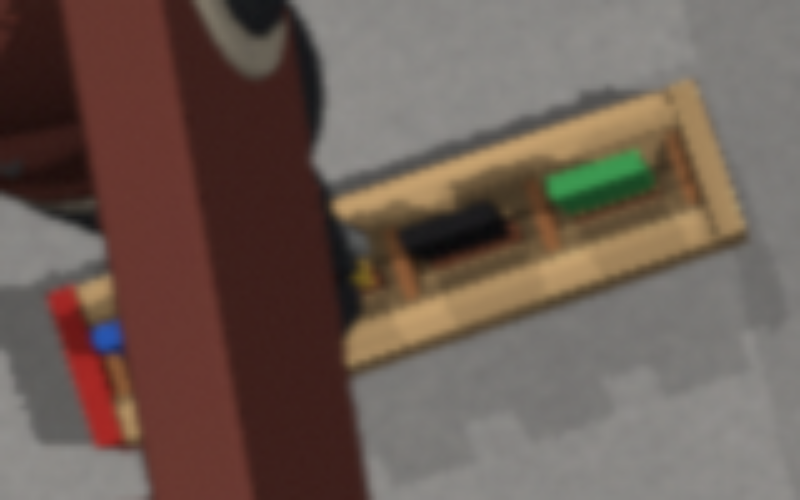

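All four stand in order. In the wrist view, blue is at (296,68), yellow (296,128), black (295,177) and green (294,222). I'll check heights and offsets numerically.

```bash
python3 - <<'E'
from h import *
import pickle
np.set_printoptions(precision=1,suppress=True)
W=pickle.load(open("pics/w16.pkl","rb"));d=np.load("pics/w16.npy")
c=np.array([.5548,.2133,0]);a=np.radians(109.3);u=np.array([np.cos(a),np.sin(a),0]);x=np.array([u[1],-u[0],0])
for n,box in dict(b=(48,90,290,303),y=(108,148,289,302),k=(158,200,289,301),g=(202,244,288,300)).items():
    v,w=np.mgrid[box[0]:box[1],box[2]:box[3]];z=d[v,w]
    ry=R.from_rotvec(W['attitude']).apply(np.stack([(w-W['cx'])/W['fx']*z,(v-W['cy'])/W['fy']*z,z],-1).reshape(-1,3))+W['xyz']
    k=(ry[:,2]>.078)&(z.ravel()>0);q=ry[k]-c
    print(n,k.sum(),"top z",1e3*np.median(q[:,2]),"x",1e3*np.mean(q@x),"y",1e3*(np.percentile(q@u,2)+np.percentile(q@u,98))/2,"span",1e3*np.ptp(q@u),1e3*np.ptp(q@x))
E
```

```text
b 357 top z 85.32151840284996 x 0.1747239880468815 y 97.48223348368998 span 39.386957869651255 9.547570472959938
y 291 top z 85.24770293282252 x -0.21106001651664477 y 33.90969554035613 span 38.780047470558365 9.630351227599068
k 277 top z 85.1546091197588 x -0.24073913613377793 y -29.912166222449578 span 40.56286055144601 10.13034767092984
g 238 top z 85.1622998031304 x 0.3167964116834626 y -93.74512499332343 span 40.7775820589122 9.76024404050086
```

Tops are at 85 mm (86 expected) and centred within about 2.5 mm. The gripper is clear, so I hand in.

```bash
python3 -c "
from station import *
print(finish_job())"
```

```text
the job is handed in; nothing more can be done
None
```

I moved all four tiles from the setters into the rack in the row's order from the cone: blue at the red end, then yellow, black and green. Each was lowered to its slot floor and released, and I handed the job in at about 35.5 s with the gripper well clear.

- **Height and position:** the last wrist depth check put the tile tops at about 85 mm, where 86 mm is expected for a seated tile. The tiles were within 0.4 mm across and 2.5 mm along their slots.
- **Upright and in order:** the scene and wrist pictures both showed all four upright, glaze up and in order. In the top view the arm hid yellow and most of blue.
- **What disagreed:** triangulating the dots on the black setter gave a height of 28 mm, against about 46 mm from depth and the description. The baseline between the two views was too short, so I used the depth reading.
- **Gripping:** each grip pushed back with 6 to 8 N as the pads swung forward, well below the 40 N and 120 N limits.

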